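# Seat a ball bearing in its housing with the hinged hand press

### The arm

A 6-joint arm with a two-finger parallel gripper is mounted at the origin on a cart in front of the work surface, level with it; the furniture and walls round the work are solid. World frame = base frame: x ahead of the robot, y to its left, z up, the work surface at z = 0. Lengths are in m, angles in rad, forces in N, time in s.
With the tool pointing down it reaches from about 0.325 to 0.9 m from the base axis. Payload 6.1 kg.
Tool frame: the origin (TCP) lies on the mounting face of the last link; the fingertips stand 182 mm ahead of it and the grasp point (between the pads) lies 164 mm ahead of it; y points along the fingers, z is the direction in which the jaws open and shut, and the axes are right-handed (so a half turn about y gives the same grasp; the last joint's range is limited). The gripper opens to 87 mm and grips with 3 to 60 N. Pads are 19 mm wide; open, the fingers measure 117 mm over their backs; the gripper's body (75 mm by 190 mm) begins 51 mm behind the grasp point.
Start: joints at [1.009, 0.22, 1.526, -0, 1.395, -0.126], TCP at [0.264, 0.567, 0.405] pointing down, gripper open.
Joint ranges: [-2.98, 2.98], [-0.91, 2.08], [0.09, 2.57], [-1.24, 4.39], [0.2, 2.65], [-2.68, 2.68]. Speed limits (rad/s): [2.57, 2.57, 3.01, 3.14, 3.14, 3.14].

### API

Orientations are given as a 3x3 rotation matrix whose columns are the frame's x, y, z axes.
In Python, from rig import arm gives the robot as it stands.
- The arm moves only by the tool apply_moves, never from a script. Its argument "targets" is a list of rows, each an object of numbers: "hand": the finger opening in mm, from 0 to 87; "tx", "ty", "tz": the shift along the tool's x, y, z in mm; "turn": the turn about the tool's y in rad. A call has exactly 10 rows; each row shifts and turns the commanded pose from where the row before left it, along the tool's axes as they then stand; what a row does not reach is not made up. A row lasts 1/12 s, in which the tool goes at most 41.7 mm and 7.16 degrees, less where a joint would pass 70% of its speed; a pose out of reach is approached as far as the arm can. A call is refused whole if a number of a shift passes 41.7 or a number of a turn 0.125, either way. A call with a gripper value outside its range is refused whole. The fingers move at their own pace and stop on an object; "force" is the grip in N (left out, the last holds). Time passes only in rows, so rows that do not move let the fingers close, or fill a call up. It gives the time, the measured TCP pose, the force and the opening at its end, in the units of the state.
- arm.sense(): the state, without advancing time (a new reading comes with each control period).
- arm.grab_frame(name): name is "side" or "top"; returns (picture, depth): 420x560x3 uint8, red, green, blue; 420x560 float32, m along the optical axis (not along the pixel's ray), 0 where there is no reading.
- arm.calibration(name): a dict with "fx", "fy", "cx", "cy" (pixels), "extrinsics" (4x4, takes a point from world to camera coordinates). Camera axes: x right, y up, looking along -z (the intrinsics and any distortion apply to the point x, -y, -z); pixel columns grow to the right and rows downward; lengths in m; the calibration is good to about 2 mm. A picture is of the moment at which its call begins. calibration takes no time and is no camera call.
- arm.finish_job(): hands the job in, once; it reports no verdict.
The state is a dict: "time_s": time; "q": joint angles; "joint_velocities": joint speeds; "joint_efforts": joint torques, N m; "eef_pos": TCP position; "tool_rot": TCP orientation; "wrist_force": force on the tool from outside, world axes, zero at the start; "moment": the same for the moment, N m; "width": finger opening in m.
Only numpy, scipy, OpenCV 4.12 (cv2) and the standard library are available. Lean on these libraries where they do the work, as an engineer would, in place of code of your own. Each camera call takes 0.05 s, during which the arm holds its last target.

### The job

Set the ball bearing squarely in the mouth of the grey housing and let go of it, then swing the press arm down and push with it until the bearing is fully home, flush with the housing's rim. How far the arm must go differs each time, so go by feel and do not force it once it bottoms, or the bearing is spoiled. Leave the arm down on the bearing, and leave the glue bottle, the spanner and the wax tin where they are.

Things in the scene. Friction and masses are not known exactly. Their poses are not given: they have to be found in the camera images.
- bearing_center (a point): Steel ball bearing lying flat on the table, 42 mm outside diameter, 12 mm thick, 0.11 kg (varies by a fifth); the point is its centre, half-way up (6 mm above the table at the start). z is its axis. To stay clear of the housing's rim, grip it by the upper 5 or 6 mm of its outside.
- housing_mouth (a point): Grey bearing housing on a fixed plywood board (265 x 112 x 18 mm); round top 63 mm wide. The point is the centre of the bore's mouth in the plane of the rim, 46 mm above the table. z is up; x points from the bore to the arm's hinge, the arm swings in the x-z plane, and the closed arm's handle lies towards -x. The bore is 43.8 mm wide, tapering out to 47 mm over the top 3 mm.
- bore_shoulder (a point): Centre of the shoulder at the bore's bottom, 16 mm below the rim. A black oil seal 4 mm thick stands tight in the bore, its top 5 mm below the rim: the bearing rests on it, 7 mm proud, and must push it on to the shoulder, which takes about 14 N on the bearing all the way. Then the bearing is flush with the rim (its centre 6 mm below it) and stops hard.
- press_arm: Steel press arm, 24 mm wide; origin on the hinge axis, 100 mm along x from the bore axis and 4 mm above the rim. Its y is the hinge axis, its -x runs along the arm to the handle. Level (closed), its axes are parallel to housing_mouth's; turning up is a positive turn about y. At the start it is turned up 1.45 to 1.7 rad. The hinge is stiff (0.5 N m): the arm stays where it is left.
- spindle_hole (a point): Where the threaded spindle passes through the arm, 100 mm from the hinge. It carries a flat swivel foot, 38 mm wide, that comes down centrally on the bearing. How far the spindle is screwed out is not measured: up to 6 mm either way from the middle setting, for which the arm is level when the bearing is home.
- handle_mid (a point): Middle of the T handle at the arm's end: a crossbar parallel to the hinge axis, a round boss 27 mm thick in the middle, and black round grips 20 mm thick from 16 to 70 mm either side. It lies 230 mm from the hinge along the arm's -x and 34 mm along its z; 38 mm above the rim when level. The foot presses 2.3 times as hard; 90 N under the foot (39 N on the handle) spoils the bearing.
- glue_bottle: White glue bottle standing, 56 mm wide, 168 mm high; origin at the centre of its underside. Bystander.
- spanner_17: Open-ended spanner lying flat, 217 x 61 x 8 mm, long axis x; origin under its centre. Bystander.
- wax_tin: Round red wax tin, 70 mm wide, 25 mm high; origin at the centre of its underside. Bystander.

How it is judged:
By the outcome, as a careful person would: the job done as asked, in the order asked, and still so for the second after the job is handed in, with the robot touching nothing.
It also fails if it takes over 72 s, if anything falls off the work surface, if the arm or the gripper's body presses on something with over 40 N, if the wrist force passes 120 N, or if a joint passes its speed limit or range.

## Working session

There is one attempt and no reset: what is moved stays moved. The work goes in short steps, Python scripts to look and compute and a tool call to move; the robot and the scene stay as the last step left them, time stands still between calls to the robot, and variables do not carry over. Pictures are saved under pics/ and viewed, and the job is handed in when it is done.

Besides the shell and the picture viewer there is one more tool, called after "Emit:" by a JSON object that holds its "method" and its "body". apply_moves: Moves the arm, as the interface text tells. Its arguments: {"type":"object","properties":{"targets":{"type":"array"},"force":{"type":"number"}},"required":["targets"]}

```bash
ls; mkdir -p pics
python3 - <<'E'
from rig import arm
import cv2,numpy as np
s=arm.sense();print(s)
for n in("side","top"):
    p,d=arm.grab_frame(n);cv2.imwrite(f"pics/{n}0.png",p[:,:,::-1]);np.savez(f"{n}0.npz",p=p,d=d)
    print(n,arm.calibration(n))
E
```

```text
pics
{'time_s': 0.0, 'q': array([ 1.00891637e+00,  2.21239208e-01,  1.52758308e+00, -1.74089111e-05,
        1.39467462e+00, -1.26112646e-01]), 'joint_velocities': array([-0.00033966, -0.00154391, -0.00206895,  0.00038386,  0.00106802,
       -0.00187721]), 'joint_efforts': array([ 4.35377469e-04, -4.94592083e+01, -3.87389660e+01,  7.01675238e-02,
        5.67872054e-02, -1.47318415e-04]), 'eef_pos': array([0.26369176, 0.56636664, 0.40364364]), 'tool_rot': array([[ 9.06547605e-01, -1.00004456e-03,  4.22102404e-01],
       [-4.22103530e-01, -1.62062288e-03,  9.06546184e-01],
       [-2.22517762e-04, -9.99998187e-01, -1.89129413e-03]]), 'wrist_force': array([0.43111035, 0.52385937, 1.19298938]), 'moment': array([-0.05778666,  0.02062859, -0.01299683]), 'width': 0.08729600452058206}
side {'fx': 390.60221642305197, 'fy': 390.60221642305197, 'cx': 278.2985087023793, 'cy': 213.00064305146893, 'extrinsics': array([[ 0.98772384, -0.15617363, -0.00337916, -0.59597818],
       [ 0.10026823,  0.61726442,  0.78034026, -0.13809863],
       [-0.11978274, -0.77109949,  0.62534604, -0.95889796],
       [ 0.        ,  0.        ,  0.        ,  1.        ]])}
top {'fx': 431.15816469137724, 'fy': 431.15816469137724, 'cx': 276.4801093121004, 'cy': 202.64394310275182, 'extrinsics': array([[ 0.00481693, -0.99994436, -0.00938462,  0.02134917],
       [ 0.9852952 ,  0.00314308,  0.17083178, -0.62192945],
       [-0.17079277, -0.0100695 ,  0.98525552, -1.27765455],
       [ 0.        ,  0.        ,  0.        ,  1.        ]])}
```

View pics/side0.png

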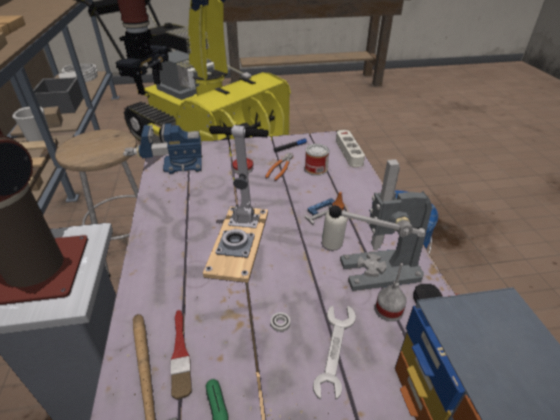

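View pics/top0.png

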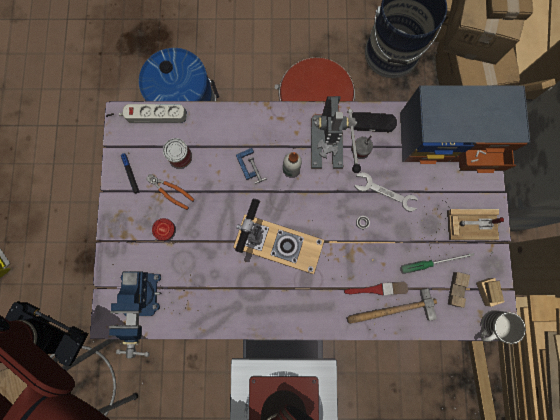

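Run:
```python
import cv2,numpy as np
t=np.load("top0.npz");s=np.load("side0.npz")
a=cv2.resize(t['p'][185:285,225:385],None,fx=5,fy=5,interpolation=cv2.INTER_CUBIC)
b=cv2.resize(s['p'][115:345,195:355],None,fx=2.6,fy=2.6,interpolation=cv2.INTER_CUBIC)
cv2.imwrite("pics/topc.png",a[:,:,::-1]);cv2.imwrite("pics/sidec.png",b[:,:,::-1])
```

```text
(no output)
```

View pics/topc.png

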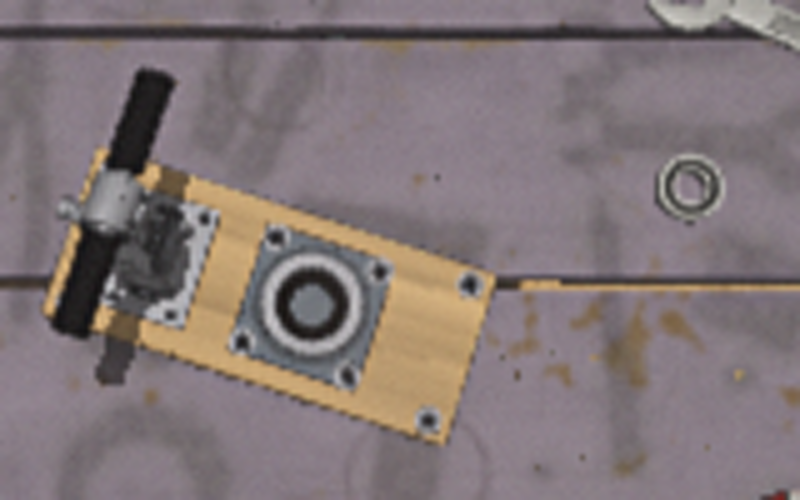

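View pics/sidec.png

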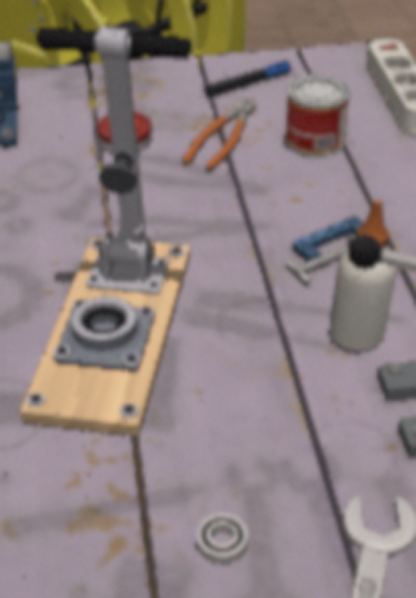

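```bash
cat > h.py <<'E'
import cv2,numpy as np
from rig import arm
def ray(n,u,v):
    c=arm.calibration(n);E=c['extrinsics'];R=E[:3,:3];o=-R.T@E[:3,3]
    d=R.T@np.array([(u-c['cx'])/c['fx'],-(v-c['cy'])/c['fy'],-1]);return o,d
def plane(n,u,v,z):
    o,d=ray(n,u,v);return o+d*(z-o[2])/d[2]
def proj(n,P):
    c=arm.calibration(n);E=c['extrinsics'];p=E[:3,:3]@np.array(P)+E[:3,3]
    return np.array([c['cx']+c['fx']*p[0]/-p[2],c['cy']-c['fy']*p[1]/-p[2]])
def tri(obs):
    A=np.zeros((3,3));b=np.zeros(3)
    for n,u,v in obs:
        o,d=ray(n,u,v);d/=np.linalg.norm(d);M=np.eye(3)-np.outer(d,d);A+=M;b+=M@o
    return np.linalg.solve(A,b)
E
python3 - <<'E'
from h import *
for n,rb,rh in(("top",(345,205,380,240),(265,222,312,266)),("side",(262,305,300,338),(212,222,258,256))):
    z=np.load(n+"0.npz");p=z['p'];d=z['d']
    hsv=cv2.cvtColor(p,cv2.COLOR_RGB2HSV);g=cv2.cvtColor(p,cv2.COLOR_RGB2GRAY)
    for nm,r in(("b",rb),("h",rh)):
        x0,y0,x1,y1=r
        S=hsv[y0:y1,x0:x1,1];G=g[y0:y1,x0:x1]
        cv2.imwrite(f"pics/{n}{nm}_SG.png",cv2.resize(np.hstack([np.clip(S.astype(int)*3,0,255).astype(np.uint8),G]),None,fx=8,fy=8,interpolation=cv2.INTER_NEAREST))
    # board
    bm=cv2.inRange(hsv,(10,70,100),(25,255,255))
    nn,l,st,ce=cv2.connectedComponentsWithStats(bm)
    for i in range(1,nn):
        if st[i,4]>300: print(n,st[i],ce[i])
E
```

```text
top [199   0  17  18 305] [207.01639344   8.52131148]
top [236   0  35  18 585] [253.2974359    8.52820513]
top [310   0  17  18 305] [318.01967213   8.48852459]
top [461   0  26  32 657] [474.45357686  14.19482496]
top [ 493    0   56   85 2815] [523.24618117  39.88525755]
top [550   0  10  48 415] [554.61445783  22.35662651]
top [ 215   19   74   82 3867] [246.03672097  56.67416602]
top [ 10  20  19  33 389] [18.76863753 36.87403599]
top [ 28  20  19  32 348] [36.87931034 37.01149425]
top [ 46  20  20  33 406] [55.79802956 35.71182266]
top [ 65  20  20  33 398] [74.31658291 34.09798995]
top [197  20  18  33 336] [208.47916667  36.00297619]
top [273  20  16  33 444] [280.65765766  35.70945946]
top [291  20  18  32 503] [298.81312127  34.44930417]
top [310  20  17  26 302] [317.02980132  28.88741722]
top [ 43  55  20  33 531] [52.28436911 71.12806026]
top [ 62  54  20  34 419] [71.14319809 71.424821  ]
top [457  56  31  29 645] [471.44186047  71.4372093 ]
top [ 39  90  21  35 602] [ 48.8372093  107.18438538]
top [ 59  91  20  34 463] [ 68.47948164 107.69114471]
top [ 78  90  19  35 3
[... 1455 characters left out ...]

side [  358    62   202   156 12381] [480.6629513  126.14029561]
side [ 276   75  109   69 1928] [324.71421162 111.53993776]
side [  56  124   82   45 2347] [ 94.82701321 147.93310609]
side [ 372  138  188  153 5657] [477.20700018 227.30404808]
side [488 179  38  19 306] [507.10130719 188.02287582]
side [ 203  209   65   74 1635] [234.74862385 253.58470948]
side [ 505  257   55   53 1353] [539.23503326 282.95195861]
side [493 260  42  17 430] [512.96744186 268.30232558]
side [ 133  315   21  105 1036] [143.00579151 365.38996139]
side [401 351  32  69 362] [416.70441989 382.91712707]
side [172 372  19  25 382] [180.47382199 384.22251309]
side [  0 386  36  23 552] [ 14.76811594 397.14855072]
```

```bash
cd pics
python3 - <<'E'
import cv2,numpy as np
rows=[]
for n in("top","side"):
    a=[cv2.resize(cv2.imread(f"{n}{k}_SG.png"),(400,300)) for k in"bh"]
    rows.append(np.hstack(a))
cv2.imwrite("sg.png",np.vstack(rows))
E
```

```text
(no output)
```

View pics/sg.png

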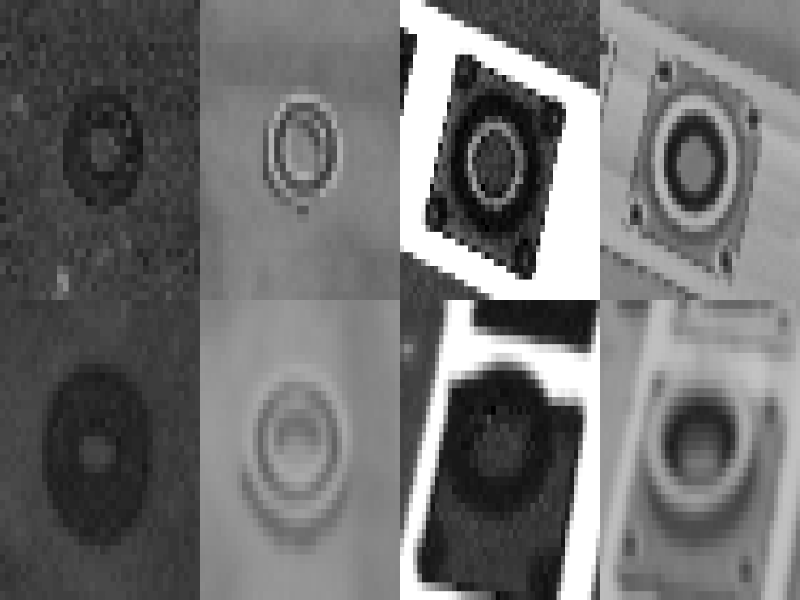

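```bash
cat > m.py <<'E'
from h import *
def ringfit(n,p,r,z,thr,rad):
    # radial search in the world plane: guess centre -> sample circle of gradient
    pass
def blob(n,p,r,thr,dark=False,K=6):
    x0,y0,x1,y1=r;g=cv2.cvtColor(p,cv2.COLOR_RGB2GRAY)[y0:y1,x0:x1]
    G=cv2.resize(g,None,fx=K,fy=K,interpolation=cv2.INTER_CUBIC)
    m=(G>thr).astype(np.uint8)
    cs,_=cv2.findContours(m,cv2.RETR_EXTERNAL,cv2.CHAIN_APPROX_NONE)
    out=[]
    for c in cs:
        if cv2.contourArea(c)>K*K*20:
            e=cv2.fitEllipse(cv2.convexHull(c))
            out.append(((e[0][0]+.5)/K-.5+x0,(e[0][1]+.5)/K-.5+y0,e[1][0]/K,e[1][1]/K,cv2.contourArea(c)/K/K))
    return out
E
python3 - <<'E'
from m import *
for n,rb,rh in(("top",(345,205,380,240),(270,230,307,260)),("side",(262,305,300,338),(217,222,254,254))):
    p=np.load(n+"0.npz")['p'];g=cv2.cvtColor(p,cv2.COLOR_RGB2GRAY)
    for nm,r,z in(("b",rb,.012),("h",rh,.046)):
        for t in (150,160,170,180,190,200):
            for b in blob(n,p,r,t): print(n,nm,t,np.round(b,2),np.round(plane(n,b[0],b[1],z),4))
# board
for n in("top","side"):
    p=np.load(n+"0.npz")['p'];hsv=cv2.cvtColor(p,cv2.COLOR_RGB2HSV)
    bm=cv2.inRange(hsv,(8,65,90),(25,255,255))
    _,l=cv2.connectedComponents(bm)
    k=l[255:275,300] if n=="top" else l[265,225:235]
    k=np.bincount(k[k>0]).argmax()
    ys,xs=np.where(l==k)
    P=np.array([plane(n,x,y,.018)[:2] for x,y in zip(xs,ys)])
    rr=cv2.minAreaRect((P*1000).astype(np.float32));print(n,rr,cv2.boxPoints(rr))
print(*(proj("top",p) for p in ([0.5,0,0],[.7,0,0])))
E
```

```text
top h 150 [275.23 258.19   5.47  15.38  29.75] [0.4519 0.0269 0.046 ]
top h 150 [286.89 245.26  19.4   19.62 291.06] [ 0.4912 -0.0085  0.046 ]
top h 150 [295.46 244.44  28.23  46.64 188.5 ] [ 0.4938 -0.0347  0.046 ]
top h 150 [273.34 230.28   7.64  32.82  83.67] [0.537  0.0331 0.046 ]
top h 160 [275.17 258.1    5.01  14.62  25.71] [0.4522 0.0271 0.046 ]
top h 160 [303.85 244.82   8.16  11.32  38.42] [ 0.4928 -0.0603  0.046 ]
top h 160 [286.89 245.29  19.12  19.33 281.29] [ 0.4912 -0.0085  0.046 ]
top h 160 [272.08 236.56   6.27  14.4   48.75] [0.5176 0.0369 0.046 ]
top h 160 [297.76 233.54   4.85  29.64  56.64] [ 0.5272 -0.0418  0.046 ]
top h 170 [286.9  245.27  18.69  18.96  53.56] [ 0.4912 -0.0085  0.046 ]
side b 150 [279.95 320.57   8.64  10.58  26.03] [ 0.5671 -0.2517  0.012 ]
side b 150 [264.12 318.55   6.64  10.41  37.12] [ 0.5348 -0.2414  0.012 ]
side b 150 [279.36 317.06  20.27  23.58 115.1 ] [ 0.5673 -0.2428  0.012 ]
side b 160 [279.9  319.26  15.69  19.23  28.89] [ 0.5676 -0.2485  0.012 ]
side h 150 [251.73 251.64   4.04  25.39  28.36] [ 0.5277 -0.0706  0.046 ]
side h 150 [
[... 399 characters left out ...]
675 -0.0131  0.046 ]
side h 180 [247.58 229.85   4.05  14.    30.83] [0.5255 0.0103 0.046 ]
side h 180 [224.81 236.87  15.57  31.47  64.5 ] [ 0.4665 -0.0072  0.046 ]
top ((494.3218688964844, 3.36151123046875), (233.73202514648438, 112.8151626586914), 72.20529174804688) [[ 404.89786   -90.67478 ]
 [ 512.3157   -125.151924]
 [ 583.74585    97.397804]
 [ 476.32806   131.87494 ]]Traceback (most recent call last):
  File "<stdin>", line 15, in <module>
  File "h.py", line 7, in plane
    o,d=ray(n,u,v);return o+d*(z-o[2])/d[2]
        ~~~^^^^^^^
  File "h.py", line 4, in ray
    c=arm.calibration(n);E=c['extrinsics'];R=E[:3,:3];o=-R.T@E[:3,3]
ValueError: time passes only in moves, steps and waits
```

```bash
sed -i 's/^from rig import arm/from rig import arm as _arm\nclass arm:\n    _c={}\n    @classmethod\n    def calibration(k,n):\n        if n not in k._c: k._c[n]=_arm.calibration(n)\n        return k._c[n]\n    grab_frame=staticmethod(_arm.grab_frame); sense=staticmethod(_arm.sense)/' h.py
python3 - <<'E'
from m import *
for n,r,rh in(("top",(345,205,380,240),(270,230,307,260)),("side",(262,305,300,338),(212,220,258,256))):
    z0=np.load(n+"0.npz");p=z0['p'];x0,y0,x1,y1=r
    hsv=cv2.cvtColor(p,cv2.COLOR_RGB2HSV);K=6
    S=cv2.resize(cv2.GaussianBlur(hsv[:,:,1],(3,3),0)[y0:y1,x0:x1],None,fx=K,fy=K,interpolation=cv2.INTER_CUBIC)
    bg=np.median(S)
    print(n,"S",bg,S.min())
    for f in (.8,.7,.6,.5):
        m=(S<bg*(f)).astype(np.uint8)
        cs,_=cv2.findContours(m,cv2.RETR_EXTERNAL,cv2.CHAIN_APPROX_NONE)
        c=max(cs,key=cv2.contourArea);h=cv2.convexHull(c);e=cv2.fitEllipse(h)
        u,v=(e[0][0]+.5)/K-.5+x0,(e[0][1]+.5)/K-.5+y0
        print(n,f,round(u,2),round(v,2),np.array(e[1])/K,plane(n,u,v,.008 if n=="side" else .01).round(4))
    g=cv2.cvtColor(p,cv2.COLOR_RGB2GRAY)
    for nm,rr in(("b",r),("h",rh)):
        x0,y0,x1,y1=rr
        G=cv2.resize(g[y0:y1,x0:x1],None,fx=8,fy=8,interpolation=cv2.INTER_CUBIC);G=cv2.normalize(G,None,0,255,cv2.NORM_MINMAX)
        G=cv2.cvtColor(G,cv2.COLOR_GRAY2BGR)
        for q in range(0,x1-x0,5): cv2.putText(G,str(x0+q),(q*8,8),0,.3,(0,0,255))
        for q in range(0,y1-y0,5): cv2.putText(G,str(y0+q),(0,q*8+8),0,.3,(0,0,255))
        cc=(.4912,-.0085,.046,.0315) if nm=="h" else None
        if cc:
          for R in(.0315,.0235):
            pts=np.array([(proj(n,[cc[0]+R*np.cos(a),cc[1]+R*np.sin(a),cc[2]])-[x0,y0]+.5)*8-.5 for a in np.linspace(0,6.3,60)])
            cv2.polylines(G,[pts.astype(int)],True,(0,255,0),1)
        cv2.imwrite(f"pics/{n}{nm}1.png",G)
a=[cv2.resize(cv2.imread(f"pics/{n}{k}1.png"),(400,300)) for n in("top","side") for k in "bh"]
cv2.imwrite("pics/ov.png",np.vstack([np.hstack(a[:2]),np.hstack(a[2:])]))
E
```

```text
top S 20.0 10
top 0.8 362.73 221.68 [13.98669306 14.01923243] [ 0.5692 -0.2486  0.01  ]
top 0.7 358.63 219.78 [3.60882378 7.87705167] [ 0.5752 -0.2358  0.01  ]
top 0.6 368.02 221.66 [1.98953454 3.15280724] [ 0.5693 -0.2652  0.01  ]Traceback (most recent call last):
  File "<stdin>", line 11, in <module>
ValueError: max() iterable argument is empty
```

Run:
```python
from m import *
for n,r,rh in(("top",(345,205,380,240),(270,230,307,260)),("side",(262,305,300,338),(212,220,258,256))):
    z0=np.load(n+"0.npz");p=z0['p'];x0,y0,x1,y1=r
    hsv=cv2.cvtColor(p,cv2.COLOR_RGB2HSV);K=6
    S=cv2.resize(cv2.GaussianBlur(hsv[:,:,1].astype(np.float32),(3,3),0)[y0:y1,x0:x1],None,fx=K,fy=K,interpolation=cv2.INTER_CUBIC)
    bg=np.median(S)
    for f in (.85,.8,.75,.7):
        m=(S<bg*(f)).astype(np.uint8)
        cs,_=cv2.findContours(m,cv2.RETR_EXTERNAL,cv2.CHAIN_APPROX_NONE)
        c=max(cs,key=cv2.contourArea);h=cv2.convexHull(c);e=cv2.fitEllipse(h)
        u,v=(e[0][0]+.5)/K-.5+x0,(e[0][1]+.5)/K-.5+y0
        print(n,f,round(u,2),round(v,2),np.array(e[1])/K,plane(n,u,v,.006).round(4))
    g=cv2.cvtColor(p,cv2.COLOR_RGB2GRAY)
    for nm,rr in(("b",r),("h",rh)):
        x0,y0,x1,y1=rr
        G=cv2.resize(g[y0:y1,x0:x1],None,fx=8,fy=8,interpolation=cv2.INTER_CUBIC);G=cv2.normalize(G,None,0,255,cv2.NORM_MINMAX)
        G=cv2.cvtColor(G,cv2.COLOR_GRAY2BGR)
        L=((.4912,-.0085,.046,.0315),(.4912,-.0085,.046,.0235)) if nm=="h" else ((.5695,-.2488,.012,.021),)
        for cx,cy,cz,R in L:
            pts=np.array([(proj(n,[cx+R*np.cos(a),cy+R*np.sin(a),cz])-[x0,y0]+.5)*8-.5 for a in np.linspace(0,6.3,60)])
            cv2.polylines(G,[pts.astype(int)],True,(0,255,0),1)
        cv2.imwrite(f"pics/{n}{nm}1.png",G)
a=[cv2.resize(cv2.imread(f"pics/{n}{k}1.png"),(400,300)) for n in("top","side") for k in "bh"]
cv2.imwrite("pics/ov.png",np.vstack([np.hstack(a[:2]),np.hstack(a[2:])]))
```

```text
top 0.85 362.83 221.39 [14.50362269 15.15563583] [ 0.5707 -0.2497  0.006 ]
top 0.8 362.76 221.66 [14.01831945 14.30507914] [ 0.5698 -0.2494  0.006 ]
top 0.75 362.76 221.75 [13.60035451 13.71382904] [ 0.5695 -0.2494  0.006 ]
top 0.7 364.78 221.7 [ 8.9915034  11.96212896] [ 0.5697 -0.2558  0.006 ]
side 0.85 280.43 321.41 [20.251592   21.86413066] [ 0.5685 -0.2497  0.006 ]
side 0.8 280.31 321.41 [19.88192113 21.13901393] [ 0.5683 -0.2497  0.006 ]
side 0.75 280.26 321.42 [19.34662628 20.72203191] [ 0.5681 -0.2497  0.006 ]
side 0.7 280.22 321.4 [18.76808675 20.15984599] [ 0.5681 -0.2496  0.006 ]
```

View pics/ov.png

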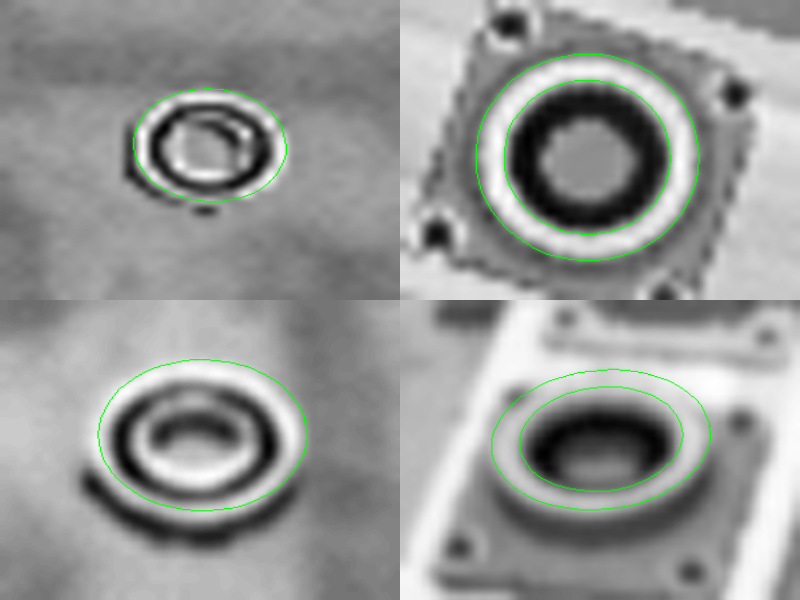

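Emit:
{"method": "apply_moves", "body": {"targets": [{"ty": -12,"turn": 0.12,"hand": 87},{"ty": -12,"turn": 0.12},{"ty": -12,"turn": 0.12},{"ty": -12,"turn": 0.12},{"ty": -12,"turn": 0.12},{"ty": -12,"turn": 0.12},{"ty": -12,"turn": 0.12},{"ty": -12,"turn": 0.12},{"ty": -12,"turn": 0.12},{"ty": -12,"turn": 0.12}]}}

```text
validation failed for argument at $.ta...
```

```bash
cat > to.py <<'E'
# usage: to.py x y z jawyaw_deg -> remaining shifts in tool axes (mm), turn (rad)
import sys,numpy as np
from h import *
np.set_printoptions(precision=4,suppress=True)
s=arm.sense();R=s['tool_rot'];p=s['eef_pos']
print('t',round(s['time_s'],2),'p',p,'w',s['width'],'F',s['wrist_force'],'M',s['moment'],'q',s['q'])
yaw=np.degrees(np.arctan2(R[1,2],R[0,2]));print('jaw yaw',yaw,'ydown',R[:,1])
if len(sys.argv)>3:
    t=np.array(list(map(float,sys.argv[1:4])));print('tool shift mm',R.T@(t-p)*1000)
    if len(sys.argv)>4:
        a=float(sys.argv[4]);print('turn',np.radians(yaw-a))
        c,sn=np.cos(np.radians(a)),np.sin(np.radians(a));d=(t-p)*1000
        print('shift once turned: tx',d@[ -sn*-1,-c,0],'ty',-d[2],'tz',d@[c,sn,0])
E
python3 to.py 0.569 -0.2493 0.30 -17.8
```

```text
t 0.1 p [0.2637 0.5664 0.4038] w 0.08725100123932122 F [ 0.6698 -1.0504 -0.3655] M [ 0.0189  0.0252 -0.0187] q [ 1.0089  0.2211  1.5275 -0.      1.3947 -0.1261]
jaw yaw 65.032294742291 ydown [-0.0009 -0.0015 -1.    ]
tool shift mm [ 621.0707  104.7056 -610.3823]
turn 1.4456962702353657
shift once turned: tx 683.2859307732189 ty 103.75526792192008 tz 540.0128795455295
```

Emit:
{"method": "apply_moves", "body": {"targets": [{"hand": 87,"tx": 0,"ty": -12,"tz": 0,"turn": 0.12},{"hand": 87,"tx": 0,"ty": -12,"tz": 0,"turn": 0.12},{"hand": 87,"tx": 0,"ty": -12,"tz": 0,"turn": 0.12},{"hand": 87,"tx": 0,"ty": -12,"tz": 0,"turn": 0.12},{"hand": 87,"tx": 0,"ty": -12,"tz": 0,"turn": 0.12},{"hand": 87,"tx": 0,"ty": -12,"tz": 0,"turn": 0.12},{"hand": 87,"tx": 0,"ty": -12,"tz": 0,"turn": 0.12},{"hand": 87,"tx": 0,"ty": -12,"tz": 0,"turn": 0.12},{"hand": 87,"tx": 0,"ty": -12,"tz": 0,"turn": 0.12},{"hand": 87,"tx": 0,"ty": -12,"tz": 0,"turn": 0.12}], "force": 20}}

```text
time_s: 0.93
eef_pos: [0.2638, 0.5665, 0.5246]
tool_rot: [[-0.071, -0.001, 0.997], [-0.997, -0.001, -0.071], [0.001, -1.0, -0.001]]
wrist_force: [-0.4, 0.6, 0.1]
width: 0.0869
```

```bash
python3 to.py 0.569 -0.2493 0.30 -17.8
```

```text
t 0.93 p [0.2638 0.5665 0.5246] w 0.086883969511345 F [-0.4012  0.6142  0.1375] M [-0.0157  0.129  -0.0463] q [1.0089 0.173  1.3596 0.     1.6102 1.0799]
jaw yaw -4.067115189384311 ydown [-0.0007 -0.001  -1.    ]
tool shift mm [791.8718 225.2645 362.4476]
turn 0.23968405574236173
shift once turned: tx 683.4557189711549 ty 224.63961005588777 tz 539.9987978673416
```

Emit:
{"method": "apply_moves", "body": {"targets": [{"hand": 87,"tx": 0,"ty": 0,"tz": 0,"turn": 0.12},{"hand": 87,"tx": 0,"ty": 0,"tz": 0,"turn": 0.12},{"hand": 87,"tx": 30,"ty": 0,"tz": 23.7,"turn": 0},{"hand": 87,"tx": 30,"ty": 0,"tz": 23.7,"turn": 0},{"hand": 87,"tx": 30,"ty": 0,"tz": 23.7,"turn": 0},{"hand": 87,"tx": 30,"ty": 0,"tz": 23.7,"turn": 0},{"hand": 87,"tx": 30,"ty": 0,"tz": 23.7,"turn": 0},{"hand": 87,"tx": 30,"ty": 0,"tz": 23.7,"turn": 0},{"hand": 87,"tx": 30,"ty": 0,"tz": 23.7,"turn": 0},{"hand": 87,"tx": 30,"ty": 0,"tz": 23.7,"turn": 0}]}}

```text
time_s: 1.77
eef_pos: [0.3726, 0.279, 0.5243]
tool_rot: [[-0.3, -0.0, 0.954], [-0.954, -0.0, -0.3], [0.0, -1.0, -0.0]]
wrist_force: [1.2, -0.5, -0.1]
width: 0.0867
```

Emit:
{"method": "apply_moves", "body": {"targets": [{"hand": 87,"tx": 30,"ty": 0,"tz": 23.7,"turn": 0},{"hand": 87,"tx": 30,"ty": 0,"tz": 23.7,"turn": 0},{"hand": 87,"tx": 30,"ty": 0,"tz": 23.7,"turn": 0},{"hand": 87,"tx": 30,"ty": 0,"tz": 23.7,"turn": 0},{"hand": 87,"tx": 30,"ty": 0,"tz": 23.7,"turn": 0},{"hand": 87,"tx": 30,"ty": 0,"tz": 23.7,"turn": 0},{"hand": 87,"tx": 30,"ty": 0,"tz": 23.7,"turn": 0},{"hand": 87,"tx": 30,"ty": 0,"tz": 23.7,"turn": 0},{"hand": 87,"tx": 30,"ty": 0,"tz": 23.7,"turn": 0},{"hand": 87,"tx": 30,"ty": 0,"tz": 23.7,"turn": 0}]}}

```text
time_s: 2.6
eef_pos: [0.5087, -0.0786, 0.5244]
tool_rot: [[-0.301, -0.0, 0.954], [-0.954, 0.0, -0.301], [-0.0, -1.0, -0.0]]
wrist_force: [0.9, 0.4, -1.2]
width: 0.0867
```

```bash
python3 to.py 0.569 -0.2493 0.25 -17.8
```

```text
t 2.6 p [ 0.5087 -0.0786  0.5244] w 0.08669326703059124 F [ 0.8813  0.3579 -1.2401] M [-0.0845  0.0084  0.0287] q [-0.3066 -0.0979  1.6386  0.0001  1.6013 -0.0013]
jaw yaw -17.49324680501697 ydown [-0.0003  0.0002 -1.    ]
tool shift mm [144.7314 274.3426 108.8908]
turn 0.005353853243466044
shift once turned: tx 144.12281088331324 ty 274.3943053588462 tz 109.56573820994774
```

Emit:
{"method": "apply_moves", "body": {"targets": [{"hand": 87,"tx": 24,"ty": 10,"tz": 18.3,"turn": 0.005},{"hand": 87,"tx": 24,"ty": 20,"tz": 18.3,"turn": 0},{"hand": 87,"tx": 24,"ty": 25,"tz": 18.3,"turn": 0},{"hand": 87,"tx": 24,"ty": 25,"tz": 18.3,"turn": 0},{"hand": 87,"tx": 24,"ty": 25,"tz": 18.3,"turn": 0},{"hand": 87,"tx": 24,"ty": 25,"tz": 18.3,"turn": 0},{"hand": 87,"tx": 0,"ty": 40,"tz": 0,"turn": 0},{"hand": 87,"tx": 0,"ty": 40,"tz": 0,"turn": 0},{"hand": 87,"tx": 0,"ty": 35,"tz": 0,"turn": 0},{"hand": 87,"tx": 0,"ty": 25,"tz": 0,"turn": 0}]}}

```text
time_s: 3.43
eef_pos: [0.5678, -0.2467, 0.2499]
tool_rot: [[-0.306, -0.005, 0.952], [-0.952, 0.003, -0.306], [-0.001, -1.0, -0.006]]
wrist_force: [0.7, 0.5, -0.2]
width: 0.0868
```

```bash
python3 to.py 0.569 -0.2493 0.1885 -17.8
python3 - <<'E'
from h import *
for n in("top","side"):
    p,d=arm.grab_frame(n);q=p[170:270,280:440] if n=="top" else p[240:360,200:360]
    cv2.imwrite(f"pics/{n}2.png",cv2.resize(q,None,fx=4,fy=4,interpolation=cv2.INTER_CUBIC)[:,:,::-1])
a=cv2.imread("pics/top2.png");b=cv2.imread("pics/side2.png");b=cv2.resize(b,(533,400))
cv2.imwrite("pics/c2.png",cv2.resize(np.hstack([a,b]),None,fx=.67,fy=.67))
E
```

```text
t 3.43 p [ 0.5678 -0.2467  0.2499] w 0.0867694829594346 F [ 0.7249  0.4627 -0.1737] M [-0.0912  0.0922  0.0519] q [-0.5372  0.3598  1.6622  0.      1.1255 -0.2265]
jaw yaw -17.799569940260625 ydown [-0.005  0.003 -1.   ]
tool shift mm [ 2.1894 61.3845  2.3302]
turn 7.5059584323767795e-06
shift once turned: tx 2.1080659724146984 ty 61.399684323788314 tz 1.9790852463681463
```

View pics/c2.png

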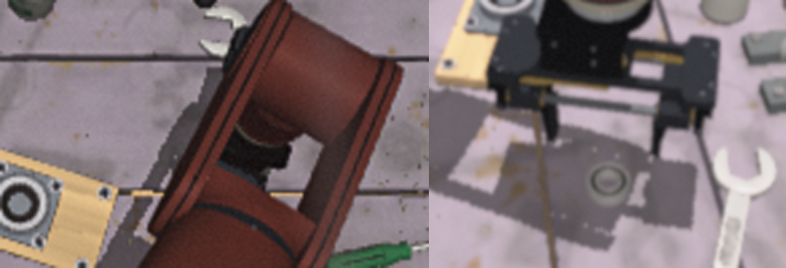

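Emit:
{"method": "apply_moves", "body": {"targets": [{"hand": 87,"tx": 1,"ty": 10,"tz": 1,"turn": 0},{"hand": 87,"tx": 1,"ty": 15,"tz": 1,"turn": 0},{"hand": 87,"tx": 0,"ty": 15,"tz": 0,"turn": 0},{"hand": 87,"tx": 0,"ty": 12,"tz": 0,"turn": 0},{"hand": 87,"tx": 0,"ty": 6,"tz": 0,"turn": 0},{"hand": 87,"tx": 0,"ty": 3,"tz": 0,"turn": 0},{"hand": 87,"tx": 0,"ty": 0,"tz": 0,"turn": 0},{"hand": 87,"tx": 0,"ty": 0,"tz": 0,"turn": 0},{"hand": 70,"tx": 0,"ty": 0,"tz": 0,"turn": 0},{"hand": 55,"tx": 0,"ty": 0,"tz": 0,"turn": 0}]}}

```text
time_s: 4.37
eef_pos: [0.5711, -0.2499, 0.1947]
tool_rot: [[-0.305, 0.001, 0.952], [-0.952, -0.001, -0.305], [0.0, -1.0, 0.002]]
wrist_force: [-0.6, 0.5, 0.5]
width: 0.0797
```

```bash
python3 to.py 0.569 -0.2493 0.1885 -17.8
```

```text
t 4.37 p [ 0.5711 -0.2499  0.1947] w 0.07968605780823983 F [-0.5793  0.545   0.4932] M [-0.0937  0.104  -0.013 ] q [-0.5389  0.4426  1.6712  0.      1.0262 -0.229 ]
jaw yaw -17.75890963574088 ydown [ 0.0014 -0.0008 -1.    ]
tool shift mm [ 0.0543  6.202  -2.1605]
turn 0.0007171621471654336
shift once turned: tx 0.058033977211076115 ty 6.205306395351828 tz -2.1507317975555917
```

Emit:
{"method": "apply_moves", "body": {"targets": [{"hand": 55,"tx": 0,"ty": 3,"tz": -1,"turn": 0},{"hand": 55,"tx": 0,"ty": 2.5,"tz": -1,"turn": 0},{"hand": 50,"tx": 0,"ty": 0,"tz": 0,"turn": 0},{"hand": 38,"tx": 0,"ty": 0,"tz": 0,"turn": 0},{"hand": 38,"tx": 0,"ty": 0,"tz": 0,"turn": 0},{"hand": 38,"tx": 0,"ty": 0,"tz": 0,"turn": 0},{"hand": 38,"tx": 0,"ty": 0,"tz": 0,"turn": 0},{"hand": 38,"tx": 0,"ty": 0,"tz": 0,"turn": 0},{"hand": 38,"tx": 0,"ty": 0,"tz": 0,"turn": 0},{"hand": 38,"tx": 0,"ty": 0,"tz": 0,"turn": 0}], "force": 20}}

```text
time_s: 5.2
eef_pos: [0.5688, -0.2491, 0.1883]
tool_rot: [[-0.305, 0.0, 0.952], [-0.952, -0.0, -0.305], [0.0, -1.0, 0.0]]
wrist_force: [-0.8, 0.5, 0.2]
width: 0.0402
```

```bash
python3 to.py 0.569 -0.2493 0.1885 -17.8
```

```text
t 5.2 p [ 0.5688 -0.2491  0.1883] w 0.04023938422323165 F [-0.7717  0.541   0.1811] M [-0.084   0.0767  0.0013] q [-0.5397  0.4478  1.6785 -0.      1.0152 -0.2297]
jaw yaw -17.76468182397772 ydown [ 0. -0. -1.]
tool shift mm [ 0.1026 -0.2366  0.2851]
turn 0.0006164184573876932
shift once turned: tx 0.10239690511008875 ty -0.23657957199127444 tz 0.28513152047779955
```

Emit:
{"method": "apply_moves", "body": {"targets": [{"hand": 38,"tx": 0,"ty": -2,"tz": 0,"turn": 0},{"hand": 38,"tx": 0,"ty": -5,"tz": 0,"turn": 0},{"hand": 38,"tx": 0,"ty": -10,"tz": 0,"turn": 0},{"hand": 38,"tx": 0,"ty": -15,"tz": 0,"turn": 0},{"hand": 38,"tx": 0,"ty": -15,"tz": 0,"turn": 0},{"hand": 38,"tx": 0,"ty": -15,"tz": 0,"turn": 0},{"hand": 38,"tx": 0,"ty": -15,"tz": 0,"turn": 0},{"hand": 38,"tx": 0,"ty": -10,"tz": 0,"turn": 0},{"hand": 38,"tx": 0,"ty": -5,"tz": 0,"turn": 0},{"hand": 38,"tx": 0,"ty": 0,"tz": 0,"turn": 0}]}}

```text
time_s: 6.03
eef_pos: [0.5693, -0.2494, 0.2823]
tool_rot: [[-0.305, 0.003, 0.952], [-0.952, -0.002, -0.305], [0.001, -1.0, 0.003]]
wrist_force: [-0.4, -0.3, -1.7]
width: 0.04
```

```bash
python3 to.py 0.491 -0.009 0.30 -17.8
python3 - <<'E'
from h import *
n="side"
p,d=arm.grab_frame(n);np.savez("side3.npz",p=p,d=d);q=p[220:340,200:360]
cv2.imwrite(f"pics/{n}3.png",cv2.resize(q,None,fx=5,fy=5,interpolation=cv2.INTER_CUBIC)[:,:,::-1])
E
```

```text
t 6.03 p [ 0.5693 -0.2494  0.2823] w 0.04003896609686604 F [-0.3665 -0.2798 -1.7191] M [-0.0574  0.0569 -0.0617] q [-0.5397  0.3224  1.6426 -0.      1.1734 -0.2297]
jaw yaw -17.759784527633965 ydown [ 0.0027 -0.0017 -1.    ]
tool shift mm [-205.0421  -18.345  -147.7977]
turn 0.0007018924030321216
shift once turned: tx -204.95210618114373 ty -17.732799976380054 tz -147.99716243400098
```

View pics/side3.png

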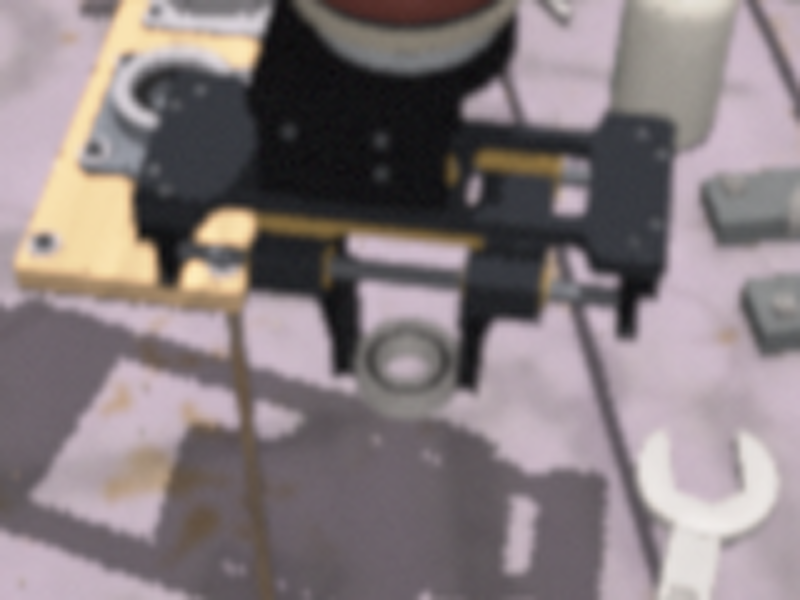

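Run:
```python
from h import *
P=np.array([.5693,-.2494,.1003+.006])
q=(proj("side",P)-[200,220])*5+2; print(q)
im=cv2.imread("pics/side3.png")
for z,c in((.1063,(0,255,0)),(.0943,(0,0,255))):
  pts=np.array([(proj("side",[P[0]+.021*np.cos(a),P[1]+.021*np.sin(a),z])-[200,220])*5+2 for a in np.linspace(0,6.3,60)])
  cv2.polylines(im,[pts.astype(int)],True,c,1)
for s in(-1,1):
  for w in (-9.5,9.5):
    c,sn=np.cos(-.31),np.sin(-.31);J=np.array([c,sn,0]);X=np.array([sn,-c,0])
    T=np.array([.5693,-.2494,.1003])+s*.02*J+w*.001*X
    cv2.circle(im,tuple(((proj("side",T)-[200,220])*5+2).astype(int)),3,(255,0,0),-1)
cv2.imwrite("pics/side3o.png",im[200:480,200:600])
```

```text
[406.00796066 353.41307903]
```

View pics/side3o.png

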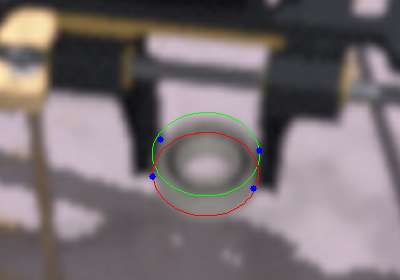

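Run:
```python
from h import *
z=np.load("side3.npz");p=z['p'];d=z['d']
c=arm.calibration("side");E=c['extrinsics'];R=E[:3,:3];t=E[:3,3]
def w(u,v):
    D=d[v,u];return R.T@(np.array([(u-c['cx'])/c['fx']*D,-(v-c['cy'])/c['fy']*D,-D])-t)
for v in range(282,306):
    print(v,[tuple((w(u,v)*1000).round().astype(int)) if d[v,u]>0 else 0 for u in (274,278,281,284,288)])
x0,y0,x1,y1=262,270,302,310
G=cv2.resize(p[y0:y1,x0:x1],None,fx=14,fy=14,interpolation=cv2.INTER_CUBIC);G=cv2.normalize(G,None,0,255,cv2.NORM_MINMAX)
cv2.imwrite("pics/s3z.png",G[:,:,::-1])
```

```text
282 [(np.int64(572), np.int64(-133), np.int64(-1)), (np.int64(582), np.int64(-133), np.int64(-2)), (np.int64(589), np.int64(-135), np.int64(-2)), (np.int64(595), np.int64(-137), np.int64(-1)), (np.int64(605), np.int64(-137), np.int64(-2))]
283 [(np.int64(572), np.int64(-135), np.int64(-2)), (np.int64(581), np.int64(-137), np.int64(-1)), (np.int64(588), np.int64(-139), np.int64(0)), (np.int64(595), np.int64(-138), np.int64(-3)), (np.int64(604), np.int64(-140), np.int64(-2))]
284 [(np.int64(571), np.int64(-138), np.int64(-2)), (np.int64(567), np.int64(-231), np.int64(104)), (np.int64(573), np.int64(-232), np.int64(105)), (np.int64(579), np.int64(-233), np.int64(104)), (np.int64(603), np.int64(-146), np.int64(1))]
285 [(np.int64(570), np.int64(-144), np.int64(1)), (np.int64(566), np.int64(-234), np.int64(105)), (np.int64(572), np.int64(-236), np.int64(106)), (np.int64(578), np.int64(-236), np.int64(105)), (np.int64(604), np.int64(-145), np.int64(-4))]
286 [(np.int64(558), np.int64(-234), np.int64(104)), (np.int64(566), np.int64(-234), np.int64(102)), (np.int64(572), np.int64(-234), np.i
[... 3973 characters left out ...]
3), np.int64(-192), np.int64(-4)), (np.int64(560), np.int64(-271), np.int64(95)), (np.int64(566), np.int64(-270), np.int64(93)), (np.int64(572), np.int64(-272), np.int64(95)), (np.int64(594), np.int64(-198), np.int64(-2))]
304 [(np.int64(563), np.int64(-195), np.int64(-3)), (np.int64(572), np.int64(-196), np.int64(-4)), (np.int64(578), np.int64(-199), np.int64(-1)), (np.int64(584), np.int64(-201), np.int64(0)), (np.int64(594), np.int64(-201), np.int64(-2))]
305 [(np.int64(562), np.int64(-200), np.int64(0)), (np.int64(571), np.int64(-200), np.int64(-2)), (np.int64(578), np.int64(-202), np.int64(-1)), (np.int64(584), np.int64(-202), np.int64(-2)), (np.int64(593), np.int64(-204), np.int64(-1))]
```

View pics/s3z.png

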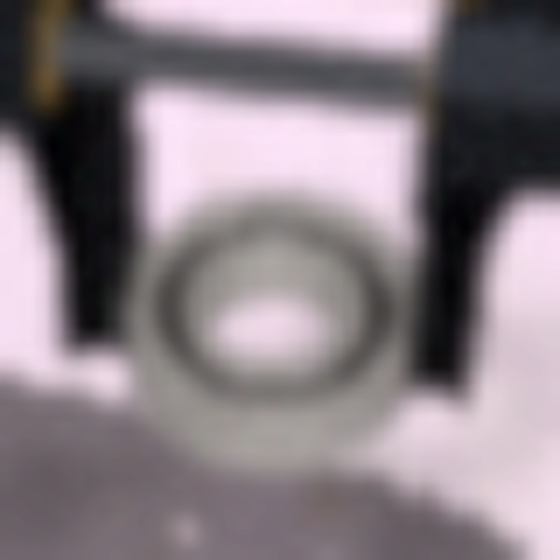

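```bash
cat >> h.py <<'E'
def cloud(n,d,r):
    x0,y0,x1,y1=r;c=arm.calibration(n);E=c['extrinsics']
    v,u=np.mgrid[y0:y1,x0:x1];D=d[y0:y1,x0:x1].astype(float);ok=D>0;u,v,D=u[ok],v[ok],D[ok]
    P=np.c_[(u-c['cx'])/c['fx']*D,-(v-c['cy'])/c['fy']*D,-D]
    return (P-E[:3,3])@E[:3,:3],np.c_[u,v]
E
python3 - <<'E'
from h import *
from scipy.optimize import least_squares
def rim(n,f,r,zl,zh,zp,R):
    d=np.load(f)['d'];P,uv=cloud(n,d,r);m=(P[:,2]>zl)&(P[:,2]<zh)
    print(f,n,m.sum(),'z',np.median(P[m,2]))
    # mask of top-face pixels -> plane zp, hull, min enclosing
    Q=np.array([plane(n,u,v,zp)[:2] for u,v in uv[m]])*1000
    h=cv2.convexHull(Q.astype(np.float32))[:,0]
    e=cv2.fitEllipse(h);c,rad=cv2.minEnclosingCircle(h)
    print('ell',e,'mec',c,rad)
rim("side","side0.npz",(212,218,262,262),.036,.06,.046,31.5)
rim("top","top0.npz",(268,228,310,262),.034,.06,.046,31.5)
rim("side","side3.npz",(268,278,296,308),.0975,.115,.106,21)
rim("side","side0.npz",(262,305,300,338),.0055,.03,.012,21)
rim("top","top0.npz",(345,205,380,240),.005,.03,.012,21)
E
```

```text
side0.npz side 334 z 0.04223913853706282
ell ((500.7826232910156, 7.634916305541992), (72.7337646484375, 126.93895721435547), 161.04623413085938) mec (506.63934326171875, 3.633817672729492) 61.022613525390625
top0.npz top 278 z 0.04378387427372221
ell ((480.2353210449219, -8.560556411743164), (78.3707046508789, 108.19495391845703), 40.34818649291992) mec (491.5438537597656, -4.672270774841309) 50.59429931640625
side3.npz side 323 z 0.10352627992534616
ell ((568.738525390625, -254.4581756591797), (43.49631118774414, 59.252052307128906), 44.08810806274414) mec (571.9814453125, -251.95111083984375) 29.516443252563477
side0.npz side 224 z 0.009324712432876931
ell ((567.5181884765625, -253.2044219970703), (41.437583923339844, 43.886627197265625), 168.86038208007812) mec (567.3226318359375, -253.34249877929688) 21.9981632232666
top0.npz top 143 z 0.009499487635818865
ell ((566.2239379882812, -247.37692260742188), (99.12322998046875, 131.17172241210938), 28.06400489807129) mec (566.5617065429688, -246.06533813476562) 64.83609771728516
```

Run:
```python
from h import *
print(plane("side",281.25,291.46,.1063),plane("side",280.1-.45,320.2-.45,.012),plane("side",280.1,320.2,.012))
n="side";p=np.load("side0.npz")['p'];x0,y0,x1,y1=212,220,258,256
outs=[]
for cy in(-.0085,-.0105):
  for n,(x0,y0,x1,y1) in(("side",(212,220,258,256)),("top",(270,230,307,260))):
    p=np.load(n+"0.npz")['p']
    G=cv2.resize(p[y0:y1,x0:x1],None,fx=8,fy=8,interpolation=cv2.INTER_CUBIC)[:,:,::-1].copy()
    for R in(.0315,.0235):
        pts=np.array([(proj(n,[.4908+R*np.cos(a),cy+R*np.sin(a),.046])-[x0,y0]+.5)*8-.5 for a in np.linspace(0,6.3,60)])
        cv2.polylines(G,[pts.round().astype(int)],True,(0,255,0),1)
    outs.append(cv2.resize(G,(400,300)))
cv2.imwrite("pics/hh.png",np.vstack([np.hstack(outs[:2]),np.hstack(outs[2:])]))
```

```text
[ 0.56969108 -0.25246222  0.1063    ] [ 0.56685724 -0.24960139  0.012     ] [ 0.5676165  -0.25087254  0.012     ]
```

View pics/hh.png

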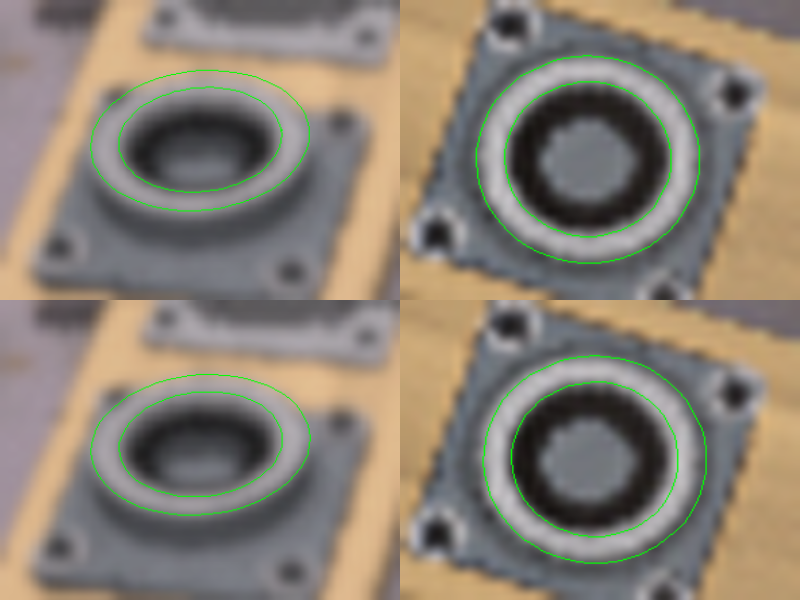

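```bash
python3 to.py 0.4905 -0.007 0.265 -17.8
```

```text
t 6.08 p [ 0.5689 -0.2492  0.2809] w 0.04003351599560673 F [ 0.3028 -0.3915 -0.873 ] M [-0.0725  0.0831  0.0111] q [-0.5397  0.3237  1.6438 -0.      1.1728 -0.2297]
jaw yaw -17.76260306077962 ydown [ 0.0011 -0.0007 -1.    ]
tool shift mm [-206.7133   15.6472 -148.5349]
turn 0.0006526997195638151
shift once turned: tx -206.61145834493075 ty 15.893781900834902 tz -148.65041607294228
```

Emit:
{"method": "apply_moves", "body": {"targets": [{"hand": 38,"tx": -15,"ty": 0,"tz": -11,"turn": 0},{"hand": 38,"tx": -26,"ty": 0,"tz": -19,"turn": 0},{"hand": 38,"tx": -29,"ty": 0,"tz": -20,"turn": 0},{"hand": 38,"tx": -29,"ty": 0,"tz": -20,"turn": 0},{"hand": 38,"tx": -29,"ty": 0,"tz": -20,"turn": 0},{"hand": 38,"tx": -28,"ty": 0,"tz": -20,"turn": 0},{"hand": 38,"tx": -25,"ty": 4,"tz": -18,"turn": 0},{"hand": 38,"tx": -15,"ty": 6,"tz": -12,"turn": 0},{"hand": 38,"tx": -8,"ty": 4,"tz": -6,"turn": 0},{"hand": 38,"tx": -2.5,"ty": 2,"tz": -2.5,"turn": 0}]}}

```text
time_s: 6.92
eef_pos: [0.4892, -0.0057, 0.2627]
tool_rot: [[-0.303, -0.003, 0.953], [-0.953, 0.001, -0.303], [0.0, -1.0, -0.003]]
wrist_force: [-0.6, 0.3, -1.8]
width: 0.04
```

```bash
cat > view.py <<'E'
import sys
from h import *
tag=sys.argv[1];n=sys.argv[2];x0,y0,x1,y1=map(int,sys.argv[3:7]);k=int(sys.argv[7])
p,d=arm.grab_frame(n);np.savez(f"{tag}.npz",p=p,d=d)
cv2.imwrite(f"pics/{tag}.png",cv2.resize(p[y0:y1,x0:x1],None,fx=k,fy=k,interpolation=cv2.INTER_CUBIC)[:,:,::-1])
E
python3 view.py s4 side 205 195 265 255 10; python3 to.py 0.4905 -0.007 0.265 -17.8
```

```text
t 6.97 p [ 0.4894 -0.0062  0.2628] w 0.03985066270846204 F [-0.6171 -0.0303 -1.707 ] M [-0.0258  0.0428 -0.0263] q [-0.174   0.0525  1.9972 -0.      1.0944  0.1346]
jaw yaw -17.681106648822254 ydown [-0.0025  0.0004 -1.    ]
tool shift mm [ 0.3946 -2.2377  1.2541]
turn 0.002075080436781552
shift once turned: tx 0.39115053291169344 ty -2.2346457038175394 tz 1.260585369600215
```

View pics/s4.png

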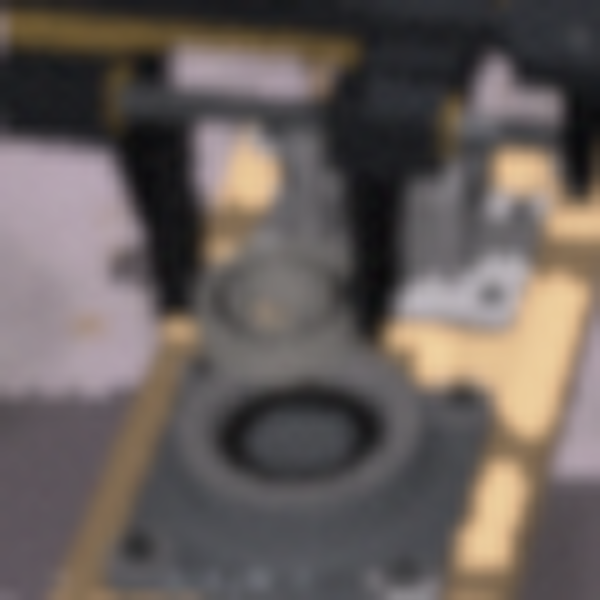

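Run:
```python
from h import *
im=cv2.imread("pics/s4.png");x0,y0,k=205,195,10
def circ(im,cx,cy,z,R,c):
    pts=np.array([(proj("side",[cx+R*np.cos(a),cy+R*np.sin(a),z])-[x0,y0]+.5)*k-.5 for a in np.linspace(0,6.3,60)])
    cv2.polylines(im,[pts.round().astype(int)],True,c,1)
a=im.copy();p=(.4894,-.0062)
circ(a,p[0],p[1]-.0026,.0867,.021,(0,255,0));circ(a,p[0],p[1]-.0026,.0867,.0145,(0,255,0));circ(a,p[0],p[1]-.0026,.0747,.021,(0,0,255))
circ(a,.4905,-.0095,.046,.0315,(255,0,0));circ(a,.4905,-.0095,.046,.0235,(255,0,0))
cv2.imwrite("pics/s4o.png",a)
```

```text
(no output)
```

View pics/s4o.png

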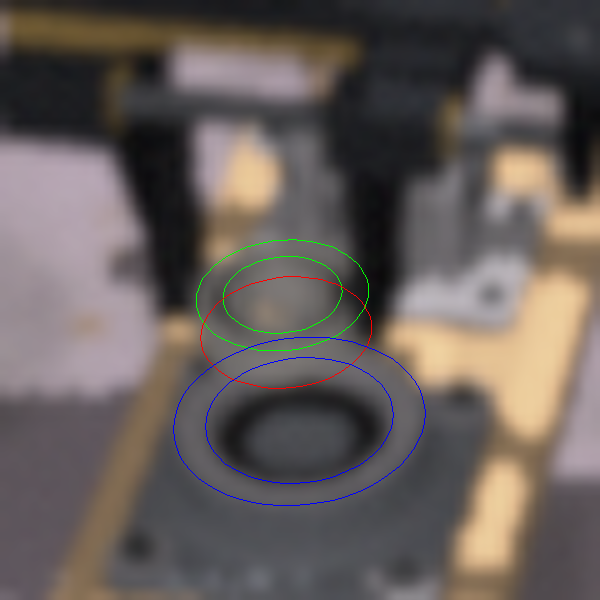

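Emit:
{"method": "apply_moves", "body": {"targets": [{"hand": 38,"tx": 0,"ty": 2,"tz": 0.5,"turn": 0},{"hand": 38,"tx": 0,"ty": 5,"tz": 0.5,"turn": 0},{"hand": 38,"tx": 0,"ty": 6,"tz": 0,"turn": 0},{"hand": 38,"tx": 0,"ty": 6,"tz": 0,"turn": 0},{"hand": 38,"tx": 0,"ty": 3,"tz": 0,"turn": 0},{"hand": 38,"tx": 0,"ty": 2,"tz": 0,"turn": 0},{"hand": 38,"tx": 0,"ty": 1,"tz": 0,"turn": 0},{"hand": 38,"tx": 0,"ty": 0,"tz": 0,"turn": 0},{"hand": 38,"tx": 0,"ty": 0,"tz": 0,"turn": 0},{"hand": 38,"tx": 0,"ty": 0,"tz": 0,"turn": 0}]}}

```text
time_s: 7.8
eef_pos: [0.4914, -0.0074, 0.2395]
tool_rot: [[-0.305, 0.001, 0.952], [-0.952, -0.0, -0.305], [-0.0, -1.0, 0.001]]
wrist_force: [-0.1, 0.2, -0.8]
width: 0.0403
```

```bash
python3 view.py s5 side 205 195 265 255 10; python3 to.py 0.4905 -0.007 0.2293 -17.8
```

```text
t 7.85 p [ 0.4915 -0.0074  0.2396] w 0.04004051268986568 F [-0.2961 -0.2602 -2.0273] M [-0.1014  0.0613  0.0406] q [-0.1757  0.0928  2.0053  0.      1.0428  0.1342]
jaw yaw -17.75603921694576 ydown [ 0.0006 -0.0001 -1.    ]
tool shift mm [-0.1091 10.2651 -1.0455]
turn 0.0007672604060514538
shift once turned: tx -0.10919614942147017 ty 10.265786391698867 tz -1.0390639396019434
```

View pics/s5.png

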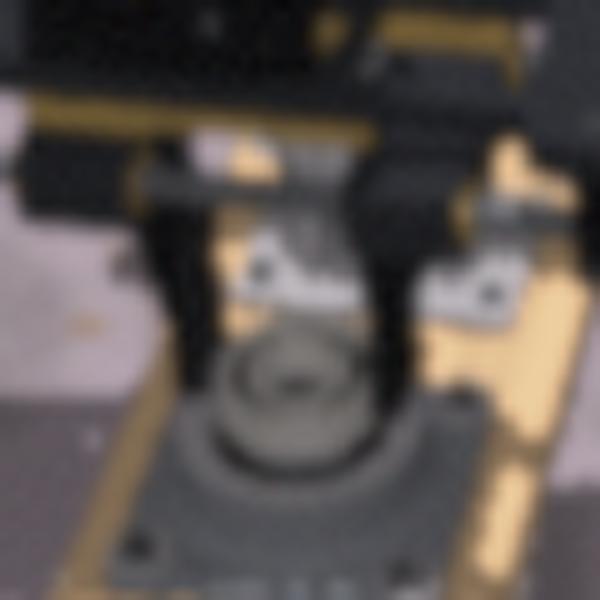

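Run:
```python
from h import *
im=cv2.imread("pics/s5.png");x0,y0,k=205,195,10
def circ(im,cx,cy,z,R,c):
    pts=np.array([(proj("side",[cx+R*np.cos(a),cy+R*np.sin(a),z])-[x0,y0]+.5)*k-.5 for a in np.linspace(0,6.3,60)])
    cv2.polylines(im,[pts.round().astype(int)],True,c,1)
c=(.4905,-.0095);z=.2396-.1883
a=im.copy()
circ(a,*c,z+.012,.021,(0,255,0));circ(a,*c,z+.012,.0145,(0,255,0));circ(a,*c,z,.021,(0,0,255))
circ(a,*c,.046,.0315,(255,0,0));circ(a,*c,.046,.0235,(255,0,0))
cv2.imwrite("pics/s5o.png",a)
```

```text
(no output)
```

View pics/s5o.png

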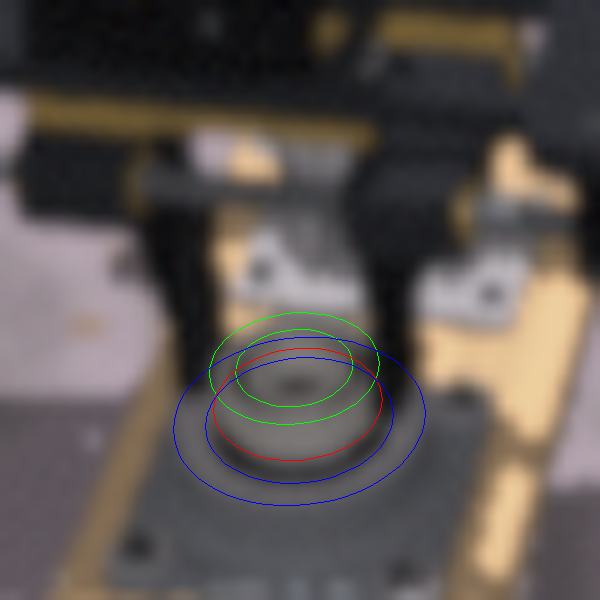

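Emit:
{"method": "apply_moves", "body": {"targets": [{"hand": 38,"tx": -1.3,"ty": 0,"tz": -0.4,"turn": 0},{"hand": 38,"tx": 0,"ty": 1.5,"tz": 0,"turn": 0},{"hand": 38,"tx": 0,"ty": 1.5,"tz": 0,"turn": 0},{"hand": 38,"tx": 0,"ty": 1,"tz": 0,"turn": 0},{"hand": 38,"tx": 0,"ty": 1,"tz": 0,"turn": 0},{"hand": 38,"tx": 0,"ty": 1,"tz": 0,"turn": 0},{"hand": 38,"tx": 0,"ty": 0,"tz": 0,"turn": 0},{"hand": 38,"tx": 0,"ty": 0,"tz": 0,"turn": 0},{"hand": 38,"tx": 0,"ty": 0,"tz": 0,"turn": 0},{"hand": 38,"tx": 0,"ty": 0,"tz": 0,"turn": 0}]}}

```text
time_s: 8.68
eef_pos: [0.4913, -0.0061, 0.2333]
tool_rot: [[-0.305, 0.0, 0.952], [-0.952, -0.0, -0.305], [-0.0, -1.0, 0.0]]
wrist_force: [0.3, 0.3, -1.4]
width: 0.0402
```

```bash
python3 to.py 0.491 -0.006 0.2293 -17.8
```

```text
t 8.68 p [ 0.4913 -0.0061  0.2333] w 0.04016420685375973 F [ 0.2892  0.2945 -1.3764] M [-0.1156  0.1511 -0.0173] q [-0.1731  0.1031  2.0082  0.      1.0302  0.137 ]
jaw yaw -17.76468400654669 ydown [ 0.0001 -0.     -1.    ]
tool shift mm [ 0.0148  4.0021 -0.3492]
turn 0.0006163803643730149
shift once turned: tx 0.014931075561671869 ty 4.002125025294512 tz -0.3487958591245962
```

Emit:
{"method": "apply_moves", "body": {"targets": [{"hand": 38,"tx": 0,"ty": 0.5,"tz": 0,"turn": 0},{"hand": 38,"tx": 0,"ty": 0.5,"tz": 0,"turn": 0},{"hand": 38,"tx": 0,"ty": 0.5,"tz": 0,"turn": 0},{"hand": 38,"tx": 0,"ty": 0.5,"tz": 0,"turn": 0},{"hand": 38,"tx": 0,"ty": 0.4,"tz": 0,"turn": 0},{"hand": 38,"tx": 0,"ty": 0.3,"tz": 0,"turn": 0},{"hand": 38,"tx": 0,"ty": 0.3,"tz": 0,"turn": 0},{"hand": 38,"tx": 0,"ty": 0,"tz": 0,"turn": 0},{"hand": 38,"tx": 0,"ty": 0,"tz": 0,"turn": 0},{"hand": 38,"tx": 0,"ty": 0,"tz": 0,"turn": 0}]}}

```text
time_s: 9.52
eef_pos: [0.4914, -0.0064, 0.2307]
tool_rot: [[-0.305, 0.0, 0.952], [-0.952, -0.001, -0.305], [0.001, -1.0, 0.0]]
wrist_force: [-3.2, -4.3, 5.3]
width: 0.0403
```

```bash
python3 to.py 0.491 -0.006 0.2293 -17.8
```

```text
t 9.52 p [ 0.4914 -0.0064  0.2307] w 0.04027259040100655 F [-3.1621 -4.2895  5.305 ] M [-0.6836  0.66    0.0036] q [-0.1734  0.1076  2.0091 -0.0009  1.0247  0.137 ]
jaw yaw -17.757475754413957 ydown [ 0.0001 -0.0008 -1.    ]
tool shift mm [-0.2576  1.4339 -0.4985]
turn 0.0007421880974031365
shift once turned: tx -0.2561651024182084 ty 1.4342027942428337 tz -0.49825728742197845
```

Emit:
{"method": "apply_moves", "body": {"targets": [{"hand": 38,"tx": 0.4,"ty": -0.3,"tz": -0.2,"turn": 0},{"hand": 38,"tx": 0.4,"ty": 0,"tz": -0.2,"turn": 0},{"hand": 38,"tx": 0.1,"ty": 0,"tz": -0.1,"turn": 0},{"hand": 38,"tx": 0,"ty": 0,"tz": 0,"turn": 0},{"hand": 38,"tx": 0,"ty": 0.3,"tz": 0,"turn": 0},{"hand": 38,"tx": 0,"ty": 0.3,"tz": 0,"turn": 0},{"hand": 38,"tx": 0,"ty": 0.2,"tz": 0,"turn": 0},{"hand": 38,"tx": 0,"ty": 0,"tz": 0,"turn": 0},{"hand": 38,"tx": 0,"ty": 0,"tz": 0,"turn": 0},{"hand": 38,"tx": 0,"ty": 0,"tz": 0,"turn": 0}]}}

```text
time_s: 10.35
eef_pos: [0.4908, -0.0068, 0.2302]
tool_rot: [[-0.305, 0.0, 0.952], [-0.952, -0.0, -0.305], [-0.0, -1.0, 0.0]]
wrist_force: [-1.4, -0.8, 5.2]
width: 0.0404
```

```bash
python3 to.py 0.491 -0.006 0.2293 -17.8
```

```text
t 10.35 p [ 0.4908 -0.0068  0.2302] w 0.040421994694666265 F [-1.4114 -0.7551  5.1942] M [-0.3094  0.3338  0.0029] q [-0.1746  0.1068  2.011  -0.      1.0233  0.1352]
jaw yaw -17.75415486176532 ydown [ 0.0005 -0.0001 -1.    ]
tool shift mm [-0.8099  0.941  -0.0154]
turn 0.0008001486082271466
shift once turned: tx -0.8099027396909511 ty 0.9409548539144053 tz -0.015611806873558757
```

```bash
python3 view.py s6 side 205 195 265 255 10
```

```text
(no output)
```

View pics/s6.png

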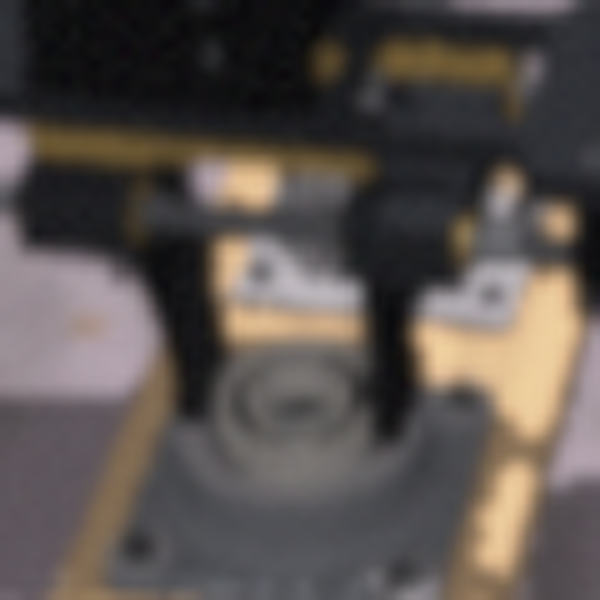

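Emit:
{"method": "apply_moves", "body": {"targets": [{"hand": 38,"tx": 0.2,"ty": 0,"tz": -0.3,"turn": 0},{"hand": 38,"tx": 0.1,"ty": 0,"tz": -0.1,"turn": 0},{"hand": 38,"tx": 0,"ty": 0,"tz": 0,"turn": 0},{"hand": 38,"tx": 0,"ty": 0.3,"tz": 0,"turn": 0},{"hand": 38,"tx": 0,"ty": 0.2,"tz": 0,"turn": 0},{"hand": 38,"tx": 0,"ty": 0,"tz": 0,"turn": 0},{"hand": 38,"tx": 0,"ty": 0,"tz": 0,"turn": 0},{"hand": 38,"tx": 0,"ty": 0,"tz": 0,"turn": 0},{"hand": 38,"tx": 0,"ty": 0,"tz": 0,"turn": 0},{"hand": 38,"tx": 0,"ty": 0,"tz": 0,"turn": 0}]}}

```text
time_s: 11.23
eef_pos: [0.4905, -0.0069, 0.2299]
tool_rot: [[-0.305, 0.001, 0.952], [-0.952, -0.0, -0.305], [-0.0, -1.0, 0.001]]
wrist_force: [-1.2, -1.3, 8.1]
width: 0.0401
```

```bash
python3 to.py 0.491 -0.006 0.2293 -17.8
```

```text
t 11.23 p [ 0.4905 -0.0069  0.2299] w 0.04011828189256537 F [-1.2315 -1.3353  8.0579] M [-0.2526  0.164   0.0197] q [-0.1751  0.1065  2.0121  0.0002  1.0219  0.1348]
jaw yaw -17.75868396388682 ydown [ 0.0012 -0.     -1.    ]
tool shift mm [-1.0362  0.6377  0.1925]
turn 0.0007211008640478738
shift once turned: tx -1.0364917665767601 ty 0.6371383244847262 tz 0.19247949860917038
```

Emit:
{"method": "apply_moves", "body": {"targets": [{"hand": 38,"tx": 0,"ty": -0.2,"tz": 0,"turn": 0},{"hand": 38,"tx": 0,"ty": 0,"tz": 0,"turn": 0},{"hand": 44,"tx": 0,"ty": 0,"tz": 0,"turn": 0},{"hand": 50,"tx": 0,"ty": 0,"tz": 0,"turn": 0},{"hand": 60,"tx": 0,"ty": 0,"tz": 0,"turn": 0},{"hand": 70,"tx": 0,"ty": 0,"tz": 0,"turn": 0},{"hand": 70,"tx": 0,"ty": 0,"tz": 0,"turn": 0},{"hand": 70,"tx": 0,"ty": 0,"tz": 0,"turn": 0},{"hand": 70,"tx": 0,"ty": 0,"tz": 0,"turn": 0},{"hand": 70,"tx": 0,"ty": 0,"tz": 0,"turn": 0}]}}

```text
time_s: 12.07
eef_pos: [0.49, -0.0069, 0.2294]
tool_rot: [[-0.305, -0.0, 0.952], [-0.952, 0.0, -0.305], [0.0, -1.0, -0.0]]
wrist_force: [-0.7, -0.2, -0.6]
width: 0.0691
```

Emit:
{"method": "apply_moves", "body": {"targets": [{"hand": 70,"tx": 0,"ty": -3,"tz": 0,"turn": 0},{"hand": 70,"tx": 0,"ty": -10,"tz": 0,"turn": 0},{"hand": 70,"tx": 0,"ty": -20,"tz": 0,"turn": 0},{"hand": 70,"tx": 0,"ty": -30,"tz": 0,"turn": 0},{"hand": 70,"tx": 0,"ty": -30,"tz": 0,"turn": 0},{"hand": 70,"tx": 0,"ty": -30,"tz": 0,"turn": 0},{"hand": 70,"tx": 0,"ty": -30,"tz": 0,"turn": 0},{"hand": 70,"tx": 0,"ty": -30,"tz": 0,"turn": 0},{"hand": 70,"tx": 0,"ty": -20,"tz": 0,"turn": 0},{"hand": 70,"tx": 0,"ty": -10,"tz": 0,"turn": 0}]}}

```text
time_s: 12.9
eef_pos: [0.4904, -0.0069, 0.4472]
tool_rot: [[-0.305, 0.006, 0.952], [-0.952, -0.001, -0.305], [-0.001, -1.0, 0.006]]
wrist_force: [0.5, -0.2, 1.7]
width: 0.0699
```

```bash
python3 to.py; python3 view.py s7 side 195 145 275 265 5
python3 - <<'E'
import cv2,numpy as np
p=np.load("s7.npz")['p'];cv2.imwrite("pics/s7b.png",cv2.resize(p[215:260,210:260],None,fx=12,fy=12,interpolation=cv2.INTER_CUBIC)[:,:,::-1])
E
```

```text
t 12.9 p [ 0.4904 -0.0069  0.4472] w 0.06988554747015625 F [ 0.5035 -0.1699  1.7413] M [-0.0953  0.013   0.0185] q [-0.1751 -0.1359  1.8149  0.      1.4561  0.1348]
jaw yaw -17.7542021953693 ydown [ 0.0064 -0.0011 -1.    ]
```

View pics/s7.png

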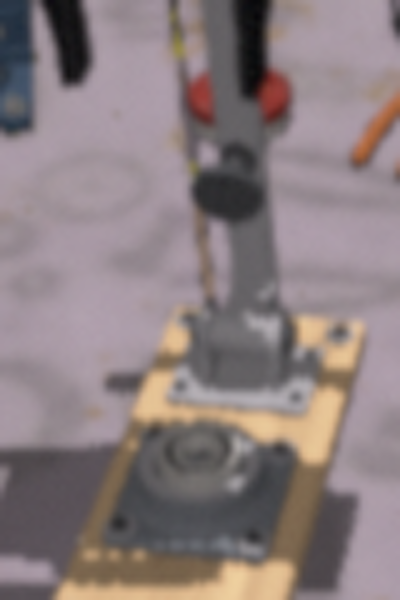

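View pics/s7b.png

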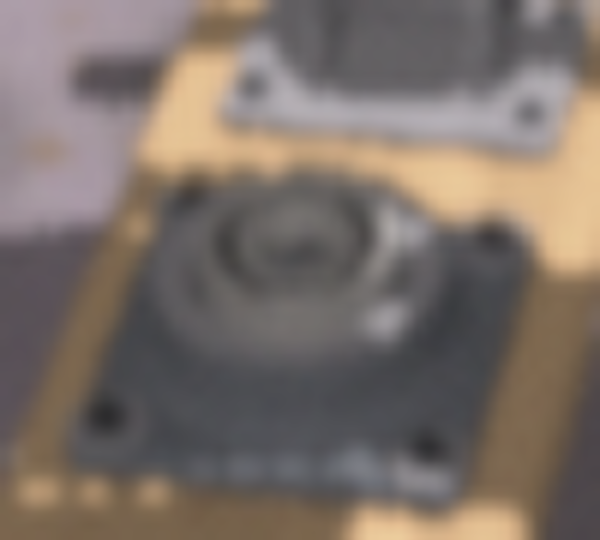

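```bash
cat > lev.py <<'E'
import sys
from h import *
d=np.load(sys.argv[1])['d'];P,uv=cloud("side",d,(215,222,258,252))
q=P[:,:2]-[.4905,-.0095];r=np.hypot(*q.T)
m=(r>.0125)&(r<.0195)&(P[:,2]>.044)&(P[:,2]<.062)
A=np.c_[q[m],np.ones(m.sum())]
c,*_=np.linalg.lstsq(A,P[m,2],rcond=None)
res=P[m,2]-A@c;k=abs(res)<2*res.std();c,*_=np.linalg.lstsq(A[k],P[m,2][k],rcond=None)
print(m.sum(),'tilt',c[:2],'z',c[2],'sd',res.std())
m=(r>.025)&(r<.030)&(P[:,2]>.036)&(P[:,2]<.054);print('rim',m.sum(),np.median(P[m,2]))
m=(abs(q[:,0])<.05)&(P[:,2]<.024)&(P[:,2]>.01);print('board',m.sum(),np.median(P[m,2]))
E
python3 lev.py s7.npz
python3 - <<'E'
from h import *
im=cv2.imread("pics/s7b.png");x0,y0,k=210,215,12
for (cx,cy,z,R,c) in((.4905,-.0095,.053,.021,(0,255,0)),(.4905,-.0095,.053,.0145,(0,255,0)),(.4905,-.0095,.046,.0315,(255,0,0)),(.4905,-.0095,.046,.021,(0,0,255))):
    pts=np.array([(proj("side",[cx+R*np.cos(a),cy+R*np.sin(a),z])-[x0,y0]+.5)*k-.5 for a in np.linspace(0,6.3,60)])
    cv2.polylines(im,[pts.round().astype(int)],True,c,1)
cv2.imwrite("pics/s7o.png",im)
E
```

```text
80 tilt [0.01548044 0.02318458] z 0.050186435107382604 sd 0.00195697778006554
rim 74 0.04420137592358022
board 417 0.016747480761127465
```

View pics/s7o.png

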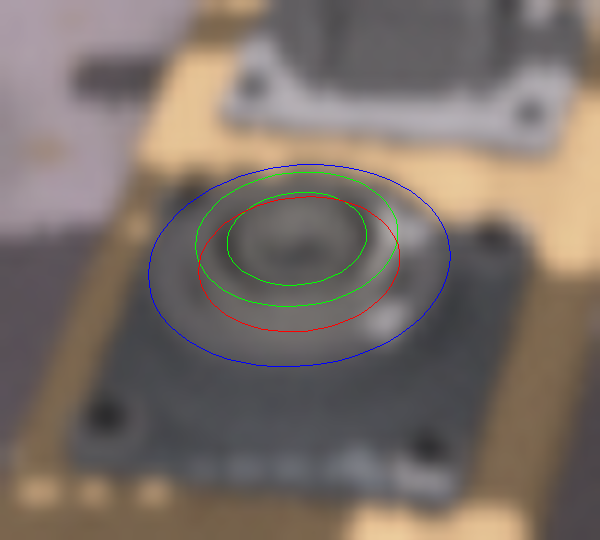

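```bash
python3 - <<'E'
from h import *
P=tri([("side",238.3,130.4),("top",248,224.5)]);print(P,proj("side",P),proj("top",P))
b=np.array([.4906,-.0090]);X=np.array([np.cos(np.radians(72.2)),np.sin(np.radians(72.2))]);H=b+.1*X
print('hinge',H)
for th in(1.45,1.5,1.55,1.6,1.65,1.7):
    r=-.230*np.cos(th)+.034*np.sin(th);z=.05+.23*np.sin(th)+.034*np.cos(th)
    Q=[*(H+r*X),z];print(th,np.round(Q,4),proj("side",Q),proj("top",Q))
E
python3 view.py s8 side 180 90 300 210 5
```

```text
[0.52488051 0.09308566 0.28425888] [238.6153542  130.33785464] [248.00329208 224.7984369 ]
hinge [0.52116953 0.08621294]
1.45 [0.523  0.092  0.2824] [237.90955912 131.33071746] [248.49041386 225.62129825]
1.5 [0.5266 0.103  0.2818] [239.0682814  129.31768547] [244.16471307 224.23827625]
1.55 [0.5301 0.114  0.2807] [240.21527021 127.5752178 ] [239.88704756 222.89238634]
1.6 [0.5336 0.125  0.2789] [241.34691059 126.10107069] [235.67446067 221.58887828]
1.65 [0.5371 0.1358 0.2766] [242.45986108 124.89184081] [231.54345874 220.33271197]
1.7 [0.5405 0.1465 0.2737] [243.5510565  123.94308919] [227.50988433 219.12852155]
```

View pics/s8.png

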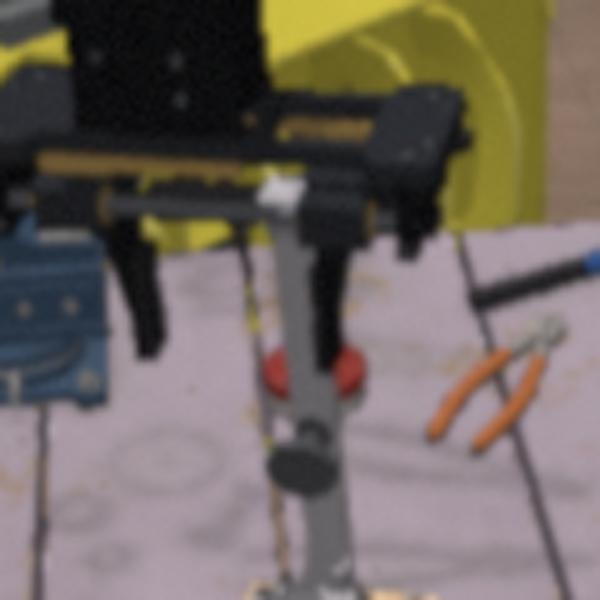

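Emit:
{"method": "apply_moves", "body": {"targets": [{"hand": 70,"tx": 0,"ty": -30,"tz": 0,"turn": 0},{"hand": 70,"tx": 0,"ty": -40,"tz": 0,"turn": -0.05},{"hand": 70,"tx": 0,"ty": 0,"tz": 0,"turn": -0.12},{"hand": 70,"tx": 0,"ty": 0,"tz": 0,"turn": -0.12},{"hand": 70,"tx": 0,"ty": 0,"tz": 0,"turn": -0.12},{"hand": 70,"tx": 0,"ty": 0,"tz": 0,"turn": -0.12},{"hand": 70,"tx": 0,"ty": 0,"tz": 0,"turn": -0.12},{"hand": 70,"tx": 0,"ty": 0,"tz": 0,"turn": -0.12},{"hand": 70,"tx": 0,"ty": 0,"tz": 0,"turn": -0.12},{"hand": 70,"tx": 0,"ty": 0,"tz": 0,"turn": -0.12}]}}

```text
time_s: 13.83
eef_pos: [0.4899, -0.0069, 0.51]
tool_rot: [[0.649, -0.004, 0.761], [-0.761, 0.001, 0.649], [-0.003, -1.0, -0.002]]
wrist_force: [0.0, 0.5, 0.2]
width: 0.0701
```

Emit:
{"method": "apply_moves", "body": {"targets": [{"hand": 70,"tx": 0,"ty": 0,"tz": 0,"turn": -0.12},{"hand": 70,"tx": 0,"ty": 0,"tz": 0,"turn": -0.12},{"hand": 70,"tx": 0,"ty": 0,"tz": 0,"turn": -0.12},{"hand": 70,"tx": 0,"ty": 0,"tz": 0,"turn": -0.12},{"hand": 70,"tx": 0,"ty": 0,"tz": 0,"turn": -0.08},{"hand": 70,"tx": 0,"ty": 0,"tz": 0,"turn": 0},{"hand": 70,"tx": 10,"ty": 0,"tz": 20,"turn": 0},{"hand": 70,"tx": 12,"ty": 0,"tz": 30,"turn": 0},{"hand": 70,"tx": 12,"ty": 0,"tz": 30,"turn": 0},{"hand": 70,"tx": 10,"ty": 0,"tz": 20,"turn": 0}]}}

```text
time_s: 14.67
eef_pos: [0.5634, 0.0766, 0.5106]
tool_rot: [[0.951, -0.002, 0.308], [-0.308, 0.001, 0.951], [-0.002, -1.0, 0.0]]
wrist_force: [-1.3, 0.0, -0.6]
width: 0.0703
```

```bash
python3 to.py .565 .0803 .447 72.2; python3 view.py t9 top 200 170 300 270 6
```

```text
t 14.67 p [0.5634 0.0766 0.5106] w 0.07033084232582339 F [-1.3311  0.0267 -0.6091] M [-0.0479 -0.0193 -0.0379] q [-0.0038  0.038   1.5308  0.0008  1.5749 -1.2611]
jaw yaw 72.03777874331794 ydown [-0.0021  0.0008 -1.    ]
tool shift mm [ 0.5338 63.6468  4.048 ]
turn -0.0028312950458247877
shift once turned: tx 0.40093814675204054 ty 63.64750384736756 tz 4.0520540651524835
```

View pics/t9.png

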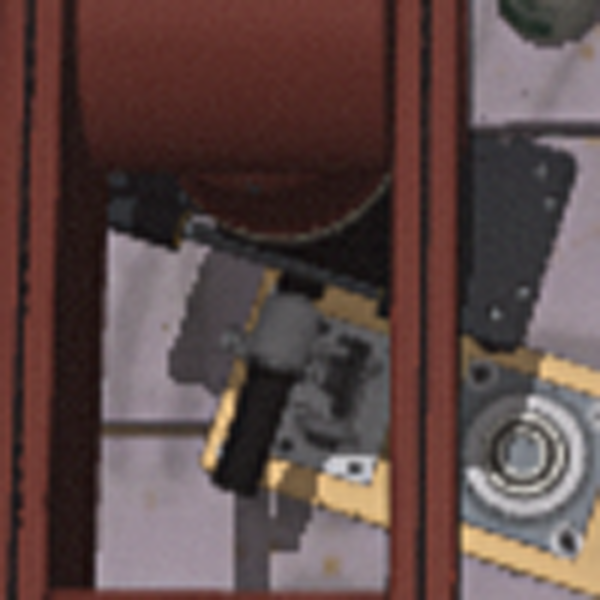

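Emit:
{"method": "apply_moves", "body": {"targets": [{"hand": 70,"tx": 0,"ty": 5,"tz": 2,"turn": -0.003},{"hand": 70,"tx": 0,"ty": 10,"tz": 2,"turn": 0},{"hand": 70,"tx": 0,"ty": 12,"tz": 0,"turn": 0},{"hand": 70,"tx": 0,"ty": 12,"tz": 0,"turn": 0},{"hand": 70,"tx": 0,"ty": 12,"tz": 0,"turn": 0},{"hand": 70,"tx": 0,"ty": 7,"tz": 0,"turn": 0},{"hand": 70,"tx": 0,"ty": 4,"tz": 0,"turn": 0},{"hand": 70,"tx": 0,"ty": 0,"tz": 0,"turn": 0},{"hand": 70,"tx": 0,"ty": 0,"tz": 0,"turn": 0},{"hand": 70,"tx": 0,"ty": 0,"tz": 0,"turn": 0}], "force": 10}}

```text
time_s: 15.55
eef_pos: [0.5639, 0.0785, 0.4513]
tool_rot: [[0.953, 0.001, 0.303], [-0.303, -0.0, 0.953], [0.001, -1.0, 0.0]]
wrist_force: [0.4, 0.3, 0.3]
width: 0.0702
```

```bash
python3 to.py .565 .0803 .447 72.2; python3 view.py s10 side 180 90 300 210 5
```

```text
t 15.55 p [0.5639 0.0785 0.4513] w 0.07015486848348979 F [0.4218 0.3327 0.268 ] M [-0.0308  0.0181  0.0248] q [-0.0001  0.0599  1.6172 -0.      1.4631 -1.263 ]
jaw yaw 72.35569178772282 ydown [ 0.0015 -0.     -1.    ]
tool shift mm [0.4758 4.3258 2.0136]
turn 0.002717334314079222
shift once turned: tx 0.47635206785573236 ty 4.324271804465097 tz 2.016745896568368
```

View pics/s10.png

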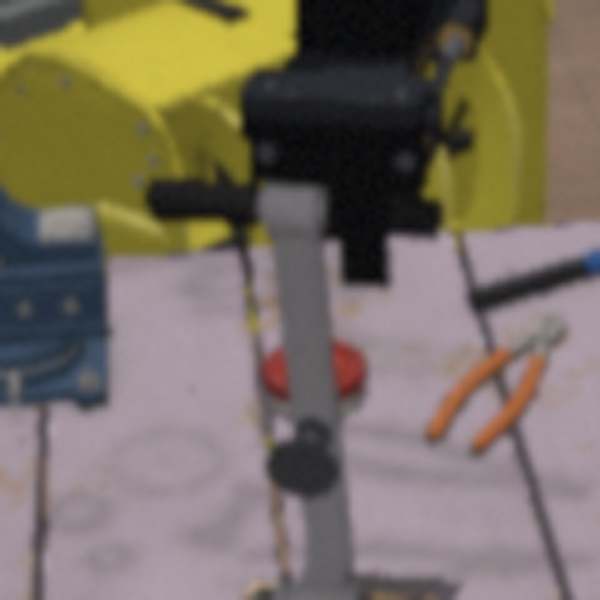

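Emit:
{"method": "apply_moves", "body": {"targets": [{"hand": 70,"tx": 0,"ty": 2,"tz": 1,"turn": 0},{"hand": 60,"tx": 0,"ty": 2,"tz": 1,"turn": 0},{"hand": 45,"tx": 0,"ty": 0,"tz": 0,"turn": 0},{"hand": 30,"tx": 0,"ty": 0,"tz": 0,"turn": 0},{"hand": 15,"tx": 0,"ty": 0,"tz": 0,"turn": 0},{"hand": 15,"tx": 0,"ty": 0,"tz": 0,"turn": 0},{"hand": 15,"tx": 0,"ty": 0,"tz": 0,"turn": 0},{"hand": 15,"tx": 0,"ty": 0,"tz": 0,"turn": 0},{"hand": 15,"tx": 0,"ty": 0,"tz": 0,"turn": 0},{"hand": 15,"tx": 0,"ty": 0,"tz": 0,"turn": 0}], "force": 10}}

```text
time_s: 16.43
eef_pos: [0.5644, 0.0806, 0.4465]
tool_rot: [[0.953, 0.0, 0.303], [-0.303, 0.0, 0.953], [0.0, -1.0, 0.0]]
wrist_force: [-0.4, -0.1, -0.4]
width: 0.0194
```

```bash
cat > arc.py <<'E'
from h import *
import sys
np.set_printoptions(precision=2,suppress=True)
s=arm.sense();R=s['tool_rot'];p=s['eef_pos'];g=p+.164*R[:,1]
X=np.array([np.cos(np.radians(72.2)),np.sin(np.radians(72.2))]);Y=np.array([-X[1],X[0]])
q=g[:2]-[.4906,-.0090];r=q@X-.1;h=g[2]-.05
phi=np.arctan2(h,-r);th=phi-np.arctan2(.034,.230)
rad=np.hypot(r,h)
print('t',s['time_s'],'grasp',g,'lat',q@Y*1000,'r,h',r*1000,h*1000,'rad',rad*1000,'(232.5) th',th,'w',s['width']*1000,'F',s['wrist_force'],'Fx,Fz',s['wrist_force'][:2]@X,s['wrist_force'][2])
a0=np.arctan2(.034,.23)
if len(sys.argv)>1:
    n=10
    for t in np.linspace(th,float(sys.argv[1]),n+1)[1:]:
        rr=-.2325*np.cos(t+a0);hh=.2325*np.sin(t+a0);print(round(t,3),'tz',round((rr-r)*1000,1),'ty',round(-(hh-h)*1000,1));r,h=rr,hh
E
python3 arc.py 0.95
```

```text
t 16.4333 grasp [0.56 0.08 0.28] lat -42.88782269986197 r,h 7.922545270242304 232.48224109860212 rad 232.6171944413989 (232.5) th 1.4580980144416007 w 19.430992453185656 F [-0.41 -0.06 -0.44] Fx,Fz -0.17976287914445702 -0.4431863879389195
1.407 tz -11.8 ty 0.0
1.356 tz -11.8 ty 0.5
1.306 tz -11.8 ty 1.1
1.255 tz -11.7 ty 1.7
1.204 tz -11.6 ty 2.3
1.153 tz -11.5 ty 2.9
1.102 tz -11.3 ty 3.4
1.052 tz -11.1 ty 4.0
1.001 tz -10.9 ty 4.6
0.95 tz -10.6 ty 5.1
```

Emit:
{"method": "apply_moves", "body": {"targets": [{"hand": 15,"tx": 0,"ty": 0,"tz": -5,"turn": 0},{"hand": 15,"tx": 0,"ty": 0.2,"tz": -10,"turn": 0},{"hand": 15,"tx": 0,"ty": 0.8,"tz": -12,"turn": 0},{"hand": 15,"tx": 0,"ty": 1.3,"tz": -12,"turn": 0},{"hand": 15,"tx": 0,"ty": 1.9,"tz": -12,"turn": 0},{"hand": 15,"tx": 0,"ty": 2.4,"tz": -12,"turn": 0},{"hand": 15,"tx": 0,"ty": 3,"tz": -12,"turn": 0},{"hand": 15,"tx": 0,"ty": 3.7,"tz": -12,"turn": 0},{"hand": 15,"tx": 0,"ty": 4.3,"tz": -11.5,"turn": 0},{"hand": 15,"tx": 0,"ty": 4.8,"tz": -11,"turn": 0}]}}

```text
time_s: 17.27
eef_pos: [0.5307, -0.0252, 0.4234]
tool_rot: [[0.953, -0.001, 0.303], [-0.303, -0.0, 0.953], [-0.0, -1.0, -0.0]]
wrist_force: [-0.2, 1.9, 2.3]
width: 0.0195
```

```bash
python3 arc.py 0.5
```

```text
t 17.2667 grasp [ 0.53 -0.03  0.26] lat -43.001954610438 r,h -103.22168772660585 209.3986621371023 rad 233.45774033417106 (232.5) th 0.9660467236224879 w 19.47727336008459 F [-0.24  1.94  2.27] Fx,Fz 1.7706887498068322 2.2742417728526
0.919 tz -9.2 ty 5.9
0.873 tz -9.4 ty 5.5
0.826 tz -9.1 ty 5.9
0.78 tz -8.8 ty 6.3
0.733 tz -8.5 ty 6.7
0.686 tz -8.2 ty 7.1
0.64 tz -7.8 ty 7.5
0.593 tz -7.5 ty 7.8
0.547 tz -7.1 ty 8.2
0.5 tz -6.7 ty 8.5
```

Emit:
{"method": "apply_moves", "body": {"targets": [{"hand": 15,"tx": 0,"ty": 5.2,"tz": -9.2,"turn": 0},{"hand": 15,"tx": 0,"ty": 5.5,"tz": -9.4,"turn": 0},{"hand": 15,"tx": 0,"ty": 5.9,"tz": -9.1,"turn": 0},{"hand": 15,"tx": 0,"ty": 6.3,"tz": -8.8,"turn": 0},{"hand": 15,"tx": 0,"ty": 6.7,"tz": -8.5,"turn": 0},{"hand": 15,"tx": 0,"ty": 7.1,"tz": -8.2,"turn": 0},{"hand": 15,"tx": 0,"ty": 7.5,"tz": -7.8,"turn": 0},{"hand": 15,"tx": 0,"ty": 7.8,"tz": -7.5,"turn": 0},{"hand": 15,"tx": 0,"ty": 8.2,"tz": -7.1,"turn": 0},{"hand": 15,"tx": 0,"ty": 8.5,"tz": -6.7,"turn": 0}]}}

```text
time_s: 18.1
eef_pos: [0.5059, -0.1029, 0.3544]
tool_rot: [[0.953, -0.0, 0.303], [-0.303, -0.0, 0.953], [-0.0, -1.0, -0.0]]
wrist_force: [-1.1, 1.8, 1.1]
width: 0.0196
```

```bash
python3 arc.py 0.22
```

```text
t 18.1 grasp [ 0.51 -0.1   0.19] lat -43.27428423609674 r,h -184.7633060199635 140.3914849723879 rad 232.0500986946114 (232.5) th 0.5030090320722203 w 19.647520650130524 F [-1.1   1.8   1.12] Fx,Fz 1.3750286173668629 1.1199812248814016
0.475 tz -4.3 ty 5.0
0.446 tz -3.8 ty 5.4
0.418 tz -3.6 ty 5.5
0.39 tz -3.4 ty 5.6
0.362 tz -3.3 ty 5.7
0.333 tz -3.1 ty 5.8
0.305 tz -3.0 ty 5.9
0.277 tz -2.8 ty 6.0
0.248 tz -2.6 ty 6.0
0.22 tz -2.4 ty 6.1
```

Emit:
{"method": "apply_moves", "body": {"targets": [{"hand": 15,"tx": 0,"ty": 5.2,"tz": -4,"turn": 0},{"hand": 15,"tx": 0,"ty": 5.4,"tz": -3.8,"turn": 0},{"hand": 15,"tx": 0,"ty": 5.5,"tz": -3.6,"turn": 0},{"hand": 15,"tx": 0,"ty": 5.6,"tz": -3.4,"turn": 0},{"hand": 15,"tx": 0,"ty": 5.7,"tz": -3.3,"turn": 0},{"hand": 15,"tx": 0,"ty": 5.8,"tz": -3.1,"turn": 0},{"hand": 15,"tx": 0,"ty": 5.9,"tz": -3,"turn": 0},{"hand": 15,"tx": 0,"ty": 5.5,"tz": -2.8,"turn": 0},{"hand": 15,"tx": 0,"ty": 4,"tz": -1.6,"turn": 0},{"hand": 15,"tx": 0,"ty": 2,"tz": -0.8,"turn": 0}]}}

```text
time_s: 18.93
eef_pos: [0.4972, -0.1305, 0.304]
tool_rot: [[0.953, -0.001, 0.303], [-0.303, 0.0, 0.953], [-0.001, -1.0, -0.0]]
wrist_force: [-2.6, 2.1, 1.3]
width: 0.0194
```

```bash
python3 arc.py 0.15;python3 view.py s11 side 180 170 300 290 5
```

```text
t 18.9333 grasp [ 0.5  -0.13  0.14] lat -43.346489559072 r,h -213.72845328366282 89.99352633043155 rad 231.90232108457414 (232.5) th 0.25176957700920305 w 19.395695876447743 F [-2.57  2.06  1.25] Fx,Fz 1.173927488011504 1.2535861405945
0.242 tz -1.5 ty 2.0
0.231 tz -0.9 ty 2.2
0.221 tz -0.9 ty 2.2
0.211 tz -0.8 ty 2.2
0.201 tz -0.8 ty 2.2
0.191 tz -0.8 ty 2.2
0.181 tz -0.8 ty 2.2
0.17 tz -0.7 ty 2.2
0.16 tz -0.7 ty 2.3
0.15 tz -0.7 ty 2.3
```

View pics/s11.png

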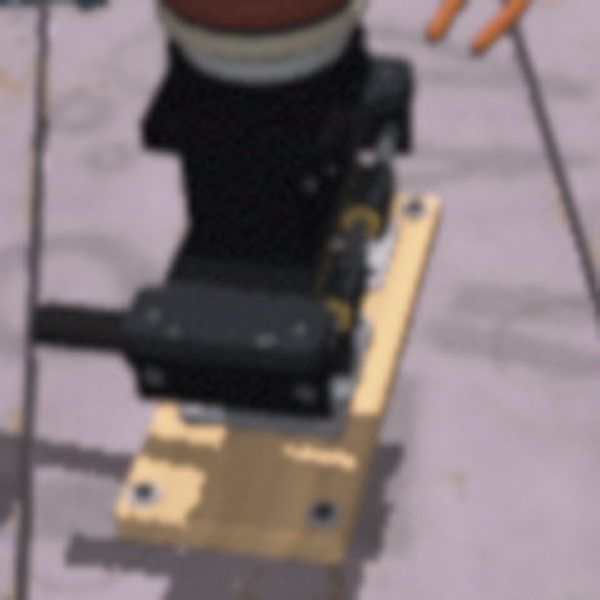

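Emit:
{"method": "apply_moves", "body": {"targets": [{"hand": 40,"tx": 0,"ty": 0,"tz": 0,"turn": 0},{"hand": 40,"tx": 0,"ty": 0,"tz": 0,"turn": 0},{"hand": 40,"tx": 0,"ty": 0,"tz": 0,"turn": 0},{"hand": 40,"tx": 0,"ty": 0,"tz": 0,"turn": 0},{"hand": 40,"tx": 0,"ty": -5,"tz": 0,"turn": 0},{"hand": 40,"tx": 0,"ty": -12,"tz": 0,"turn": 0},{"hand": 40,"tx": 0,"ty": -12,"tz": 0,"turn": 0},{"hand": 40,"tx": 0,"ty": -5,"tz": 0,"turn": 0},{"hand": 20,"tx": 0,"ty": 0,"tz": 0,"turn": 0},{"hand": 0,"tx": 0,"ty": 0,"tz": 0,"turn": 0}]}}

```text
time_s: 19.82
eef_pos: [0.4976, -0.1304, 0.3398]
tool_rot: [[0.953, 0.002, 0.303], [-0.303, -0.001, 0.953], [0.002, -1.0, -0.0]]
wrist_force: [-0.2, -0.4, -0.9]
width: 0.0329
```

Emit:
{"method": "apply_moves", "body": {"targets": [{"hand": 0,"tx": 0,"ty": 0,"tz": 0,"turn": 0},{"hand": 0,"tx": 0,"ty": 0,"tz": 0,"turn": 0},{"hand": 0,"tx": 0,"ty": 0,"tz": 0,"turn": 0},{"hand": 0,"tx": 0,"ty": 0,"tz": 0,"turn": 0},{"hand": 0,"tx": 0,"ty": 0,"tz": 0,"turn": 0},{"hand": 0,"tx": 0,"ty": 0,"tz": 0,"turn": 0},{"hand": 0,"tx": 0,"ty": 0,"tz": 0,"turn": 0},{"hand": 0,"tx": 0,"ty": 0,"tz": 0,"turn": 0},{"hand": 0,"tx": 0,"ty": 0,"tz": 0,"turn": 0},{"hand": 0,"tx": 0,"ty": 0,"tz": 0,"turn": 0}]}}

```text
time_s: 20.65
eef_pos: [0.4974, -0.1303, 0.3387]
tool_rot: [[0.953, -0.0, 0.303], [-0.303, -0.0, 0.953], [0.0, -1.0, -0.0]]
wrist_force: [-0.5, 0.2, -0.3]
width: 0.0002
```

```bash
python3 arc.py;python3 view.py s12 side 180 170 300 290 5
```

```text
t 20.65 grasp [ 0.5  -0.13  0.17] lat -43.50954564930804 r,h -213.42088919862704 124.74277883559638 rad 247.20282526289856 (232.5) th 0.38217523144849463 w 0.22366541406449536 F [-0.53  0.2  -0.29] Fx,Fz 0.02921876706453657 -0.2903927081723666
```

View pics/s12.png

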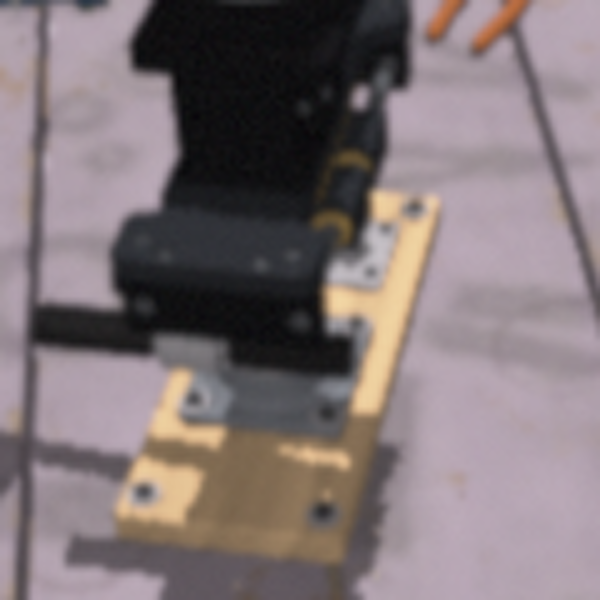

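Emit:
{"method": "apply_moves", "body": {"targets": [{"hand": 0,"tx": 0,"ty": 3,"tz": -1,"turn": 0},{"hand": 0,"tx": 0,"ty": 3,"tz": -1,"turn": 0},{"hand": 0,"tx": 0,"ty": 3,"tz": -1,"turn": 0},{"hand": 0,"tx": 0,"ty": 3,"tz": -1,"turn": 0},{"hand": 0,"tx": 0,"ty": 3,"tz": -1,"turn": 0},{"hand": 0,"tx": 0,"ty": 3,"tz": -1,"turn": 0},{"hand": 0,"tx": 0,"ty": 3,"tz": -1,"turn": 0},{"hand": 0,"tx": 0,"ty": 3,"tz": -1,"turn": 0},{"hand": 0,"tx": 0,"ty": 2,"tz": -0.5,"turn": 0},{"hand": 0,"tx": 0,"ty": 1,"tz": 0,"turn": 0}]}}

```text
time_s: 21.53
eef_pos: [0.4946, -0.1384, 0.3112]
tool_rot: [[0.953, -0.001, 0.303], [-0.303, 0.0, 0.953], [-0.001, -1.0, 0.0]]
wrist_force: [-0.2, -0.0, -0.1]
width: 0.0004
```

```bash
cat > pr.py <<'E'
from h import *
s=arm.sense();p=s['eef_pos'];ft=p+.182*s['tool_rot'][:,1]
X=np.array([np.cos(np.radians(72.2)),np.sin(np.radians(72.2))])
h=ft[2]-.010-.05;th=np.arcsin(h/.2325)-np.arctan2(.034,.23)
print('t',round(s['time_s'],2),'bar h %.1f r %.1f (exp %.1f) th %.3f foot rel %.1f'%(h*1e3,((ft[:2]-[.4906,-.009])@X-.1)*1e3,-232.5*np.cos(th+.1468),th,np.sin(th)*100),'F',s['wrist_force'].round(1),'M',s['moment'].round(2))
E
python3 pr.py
```

```text
t 21.53 bar h 69.2 r -222.0 (exp -222.0) th 0.156 foot rel 15.5 F [-0.2 -0.  -0.1] M [-0.01 -0.03 -0.01]
```

```bash
python3 view.py s13 side 180 170 300 290 5
```

```text
(no output)
```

View pics/s13.png

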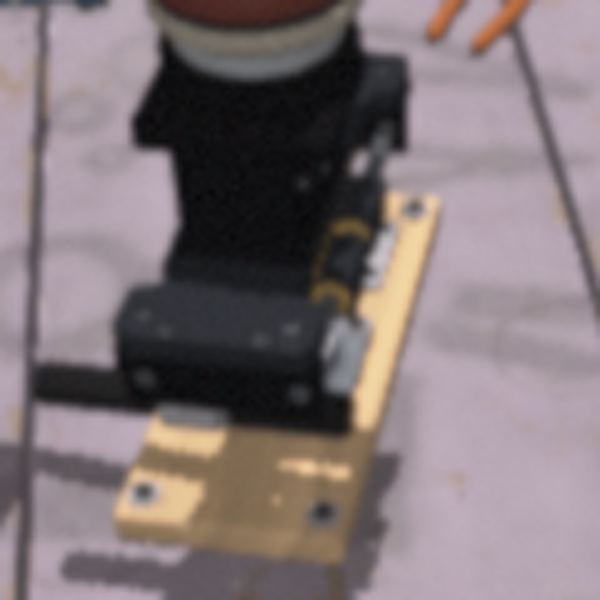

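Emit:
{"method": "apply_moves", "body": {"targets": [{"hand": 0,"tx": 0,"ty": 1,"tz": -0.3,"turn": 0},{"hand": 0,"tx": 0,"ty": 1,"tz": -0.3,"turn": 0},{"hand": 0,"tx": 0,"ty": 1,"tz": -0.3,"turn": 0},{"hand": 0,"tx": 0,"ty": 1,"tz": -0.3,"turn": 0},{"hand": 0,"tx": 0,"ty": 1,"tz": -0.3,"turn": 0},{"hand": 0,"tx": 0,"ty": 1,"tz": -0.3,"turn": 0},{"hand": 0,"tx": 0,"ty": 1,"tz": -0.3,"turn": 0},{"hand": 0,"tx": 0,"ty": 1,"tz": -0.2,"turn": 0},{"hand": 0,"tx": 0,"ty": 0.5,"tz": 0,"turn": 0},{"hand": 0,"tx": 0,"ty": 0,"tz": 0,"turn": 0}]}}

```text
time_s: 22.42
eef_pos: [0.494, -0.1406, 0.303]
tool_rot: [[0.953, -0.0, 0.303], [-0.303, 0.0, 0.953], [-0.0, -1.0, 0.0]]
wrist_force: [-0.2, 0.0, 0.7]
width: 0.0003
```

```bash
python3 pr.py
```

```text
t 22.42 bar h 61.0 r -224.2 (exp -224.3) th 0.119 foot rel 11.9 F [-0.2  0.   0.7] M [-0.03 -0.04  0.01]
```

Emit:
{"method": "apply_moves", "body": {"targets": [{"hand": 0,"tx": 0,"ty": 0.8,"tz": -0.2,"turn": 0},{"hand": 0,"tx": 0,"ty": 0.8,"tz": -0.2,"turn": 0},{"hand": 0,"tx": 0,"ty": 0.8,"tz": -0.2,"turn": 0},{"hand": 0,"tx": 0,"ty": 0.8,"tz": -0.2,"turn": 0},{"hand": 0,"tx": 0,"ty": 0.8,"tz": -0.2,"turn": 0},{"hand": 0,"tx": 0,"ty": 0.8,"tz": -0.2,"turn": 0},{"hand": 0,"tx": 0,"ty": 0.8,"tz": -0.2,"turn": 0},{"hand": 0,"tx": 0,"ty": 0.8,"tz": -0.2,"turn": 0},{"hand": 0,"tx": 0,"ty": 0.8,"tz": -0.2,"turn": 0},{"hand": 0,"tx": 0,"ty": 0,"tz": 0,"turn": 0}]}}

```text
time_s: 23.25
eef_pos: [0.4934, -0.1423, 0.2958]
tool_rot: [[0.953, -0.0, 0.303], [-0.303, 0.0, 0.953], [-0.0, -1.0, 0.0]]
wrist_force: [-0.7, 0.4, 0.6]
width: 0.0004
```

```bash
python3 pr.py
```

```text
t 23.25 bar h 53.8 r -226.0 (exp -226.2) th 0.087 foot rel 8.7 F [-0.7  0.4  0.6] M [-0.02  0.03  0.04]
```

Emit:
{"method": "apply_moves", "body": {"targets": [{"hand": 0,"tx": 0,"ty": 0.8,"tz": -0.2,"turn": 0},{"hand": 0,"tx": 0,"ty": 0.8,"tz": -0.2,"turn": 0},{"hand": 0,"tx": 0,"ty": 0.8,"tz": -0.2,"turn": 0},{"hand": 0,"tx": 0,"ty": 0.8,"tz": -0.2,"turn": 0},{"hand": 0,"tx": 0,"ty": 0.8,"tz": -0.2,"turn": 0},{"hand": 0,"tx": 0,"ty": 0.8,"tz": -0.2,"turn": 0},{"hand": 0,"tx": 0,"ty": 0.8,"tz": -0.2,"turn": 0},{"hand": 0,"tx": 0,"ty": 0.8,"tz": -0.2,"turn": 0},{"hand": 0,"tx": 0,"ty": 0.8,"tz": -0.2,"turn": 0},{"hand": 0,"tx": 0,"ty": 0,"tz": 0,"turn": 0}]}}

```text
time_s: 24.08
eef_pos: [0.4931, -0.144, 0.2893]
tool_rot: [[0.953, 0.0, 0.303], [-0.303, 0.0, 0.953], [0.0, -1.0, 0.0]]
wrist_force: [-0.8, 0.8, 3.6]
width: 0.0004
```

```bash
python3 pr.py
```

```text
t 24.08 bar h 47.3 r -227.7 (exp -227.6) th 0.058 foot rel 5.8 F [-0.8  0.8  3.6] M [0.21 0.23 0.01]
```

Emit:
{"method": "apply_moves", "body": {"targets": [{"hand": 0,"tx": 0,"ty": 0.7,"tz": -0.1,"turn": 0},{"hand": 0,"tx": 0,"ty": 0.7,"tz": -0.1,"turn": 0},{"hand": 0,"tx": 0,"ty": 0.7,"tz": -0.1,"turn": 0},{"hand": 0,"tx": 0,"ty": 0.7,"tz": -0.2,"turn": 0},{"hand": 0,"tx": 0,"ty": 0.7,"tz": -0.1,"turn": 0},{"hand": 0,"tx": 0,"ty": 0.7,"tz": -0.2,"turn": 0},{"hand": 0,"tx": 0,"ty": 0.7,"tz": -0.1,"turn": 0},{"hand": 0,"tx": 0,"ty": 0,"tz": 0,"turn": 0},{"hand": 0,"tx": 0,"ty": 0,"tz": 0,"turn": 0},{"hand": 0,"tx": 0,"ty": 0,"tz": 0,"turn": 0}]}}

```text
time_s: 24.92
eef_pos: [0.4928, -0.145, 0.2844]
tool_rot: [[0.953, 0.0, 0.303], [-0.303, -0.0, 0.953], [0.0, -1.0, -0.0]]
wrist_force: [-2.2, 0.5, 5.5]
width: 0.0002
```

```bash
python3 pr.py
```

```text
t 24.92 bar h 42.4 r -228.9 (exp -228.6) th 0.037 foot rel 3.7 F [-2.2  0.5  5.5] M [ 0.07  0.43 -0.05]
```

Emit:
{"method": "apply_moves", "body": {"targets": [{"hand": 0,"tx": 0,"ty": 0.6,"tz": -0.1,"turn": 0},{"hand": 0,"tx": 0,"ty": 0.6,"tz": 0,"turn": 0},{"hand": 0,"tx": 0,"ty": 0.6,"tz": -0.1,"turn": 0},{"hand": 0,"tx": 0,"ty": 0.6,"tz": 0,"turn": 0},{"hand": 0,"tx": 0,"ty": 0.6,"tz": -0.1,"turn": 0},{"hand": 0,"tx": 0,"ty": 0.6,"tz": 0,"turn": 0},{"hand": 0,"tx": 0,"ty": 0.6,"tz": -0.1,"turn": 0},{"hand": 0,"tx": 0,"ty": 0,"tz": 0,"turn": 0},{"hand": 0,"tx": 0,"ty": 0,"tz": 0,"turn": 0},{"hand": 0,"tx": 0,"ty": 0,"tz": 0,"turn": 0}]}}

```text
time_s: 25.75
eef_pos: [0.4926, -0.1457, 0.2802]
tool_rot: [[0.953, -0.0, 0.303], [-0.303, -0.001, 0.953], [0.0, -1.0, -0.001]]
wrist_force: [-2.8, -1.1, 5.4]
width: 0.0004
```

```bash
python3 pr.py
```

```text
t 25.75 bar h 38.2 r -229.7 (exp -229.3) th 0.018 foot rel 1.8 F [-2.8 -1.1  5.4] M [-0.29  0.49  0.02]
```

Emit:
{"method": "apply_moves", "body": {"targets": [{"hand": 0,"tx": 0,"ty": 0.5,"tz": 0,"turn": 0},{"hand": 0,"tx": 0,"ty": 0.5,"tz": 0,"turn": 0},{"hand": 0,"tx": 0,"ty": 0.5,"tz": 0,"turn": 0},{"hand": 0,"tx": 0,"ty": 0.5,"tz": 0,"turn": 0},{"hand": 0,"tx": 0,"ty": 0.5,"tz": 0,"turn": 0},{"hand": 0,"tx": 0,"ty": 0.5,"tz": 0,"turn": 0},{"hand": 0,"tx": 0,"ty": 0.5,"tz": 0,"turn": 0},{"hand": 0,"tx": 0,"ty": 0,"tz": 0,"turn": 0},{"hand": 0,"tx": 0,"ty": 0,"tz": 0,"turn": 0},{"hand": 0,"tx": 0,"ty": 0,"tz": 0,"turn": 0}]}}

```text
time_s: 26.58
eef_pos: [0.4925, -0.146, 0.2773]
tool_rot: [[0.953, -0.0, 0.303], [-0.303, -0.002, 0.953], [0.0, -1.0, -0.002]]
wrist_force: [-5.2, -1.7, 10.4]
width: 0.0006
```

```bash
python3 pr.py
```

```text
t 26.58 bar h 35.3 r -230.2 (exp -229.8) th 0.006 foot rel 0.6 F [-5.2 -1.7 10.4] M [-0.39  0.99 -0.02]
```

Emit:
{"method": "apply_moves", "body": {"targets": [{"hand": 0,"tx": 0,"ty": 0.3,"tz": 0,"turn": 0},{"hand": 0,"tx": 0,"ty": 0.2,"tz": 0,"turn": 0},{"hand": 0,"tx": 0,"ty": 0,"tz": 0,"turn": 0},{"hand": 0,"tx": 0,"ty": 0,"tz": 0,"turn": 0},{"hand": 0,"tx": 0,"ty": 0,"tz": 0,"turn": 0},{"hand": 0,"tx": 0,"ty": 0,"tz": 0,"turn": 0},{"hand": 0,"tx": 0,"ty": 0,"tz": 0,"turn": 0},{"hand": 0,"tx": 0,"ty": 0,"tz": 0,"turn": 0},{"hand": 0,"tx": 0,"ty": 0,"tz": 0,"turn": 0},{"hand": 0,"tx": 0,"ty": 0,"tz": 0,"turn": 0}]}}

```text
time_s: 27.42
eef_pos: [0.4926, -0.146, 0.2772]
tool_rot: [[0.953, -0.0, 0.303], [-0.303, -0.002, 0.953], [0.0, -1.0, -0.002]]
wrist_force: [-7.1, -1.7, 12.6]
width: 0.0003
```

```bash
python3 pr.py
```

```text
t 27.42 bar h 35.2 r -230.3 (exp -229.8) th 0.005 foot rel 0.5 F [-7.1 -1.7 12.6] M [-0.32  1.27  0.01]
```

Emit:
{"method": "apply_moves", "body": {"targets": [{"hand": 0,"tx": 0,"ty": -2,"tz": 0,"turn": 0},{"hand": 0,"tx": 0,"ty": -10,"tz": 0,"turn": 0},{"hand": 0,"tx": 0,"ty": -30,"tz": 0,"turn": 0},{"hand": 0,"tx": 0,"ty": -40,"tz": 0,"turn": 0},{"hand": 0,"tx": 0,"ty": -40,"tz": 0,"turn": 0},{"hand": 0,"tx": 0,"ty": -40,"tz": 0,"turn": 0},{"hand": 0,"tx": 0,"ty": -40,"tz": 0,"turn": 0},{"hand": 0,"tx": 0,"ty": -20,"tz": 0,"turn": 0},{"hand": 0,"tx": 0,"ty": 0,"tz": 0,"turn": 0},{"hand": 0,"tx": 0,"ty": 0,"tz": 0,"turn": 0}]}}

```text
time_s: 28.25
eef_pos: [0.4927, -0.1452, 0.4995]
tool_rot: [[0.953, 0.003, 0.303], [-0.303, -0.001, 0.953], [0.004, -1.0, -0.0]]
wrist_force: [-0.3, -0.3, -1.2]
width: 0.0003
```

```bash
python3 pr.py; python3 view.py s14 side 190 190 280 290 6;python3 view.py t14 top 235 210 335 280 8
```

```text
t 28.25 bar h 257.5 r -229.0 (exp nan) th nan foot rel nan F [-0.3 -0.3 -1.2] M [ 0.   -0.01  0.02]pr.py:4: RuntimeWarning: invalid value encountered in arcsin
  h=ft[2]-.010-.05;th=np.arcsin(h/.2325)-np.arctan2(.034,.23)
```

View pics/s14.png

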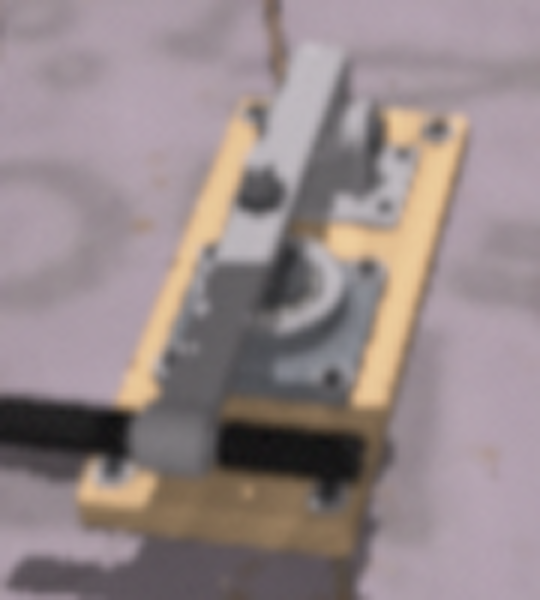

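View pics/t14.png

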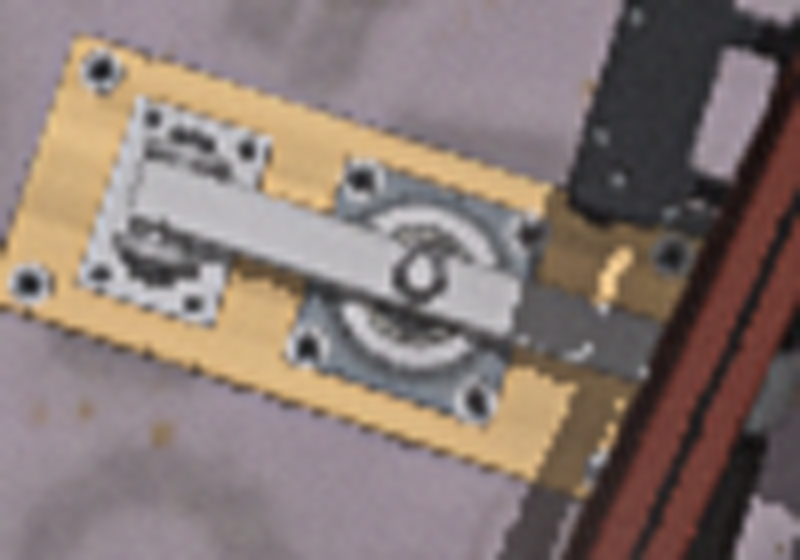

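Run:
```python
from h import *
p=np.load("s14.npz")['p'];q=p[225:255,222:255]
G=cv2.resize(q,None,fx=16,fy=16,interpolation=cv2.INTER_CUBIC);cv2.imwrite("pics/s14z.png",cv2.normalize(G,None,0,255,cv2.NORM_MINMAX)[:,:,::-1])
p=np.load("t14.npz")['p'];q=p[230:262,268:308]
G=cv2.resize(q,None,fx=16,fy=16,interpolation=cv2.INTER_CUBIC);cv2.imwrite("pics/t14z.png",cv2.normalize(G,None,0,255,cv2.NORM_MINMAX)[:,:,::-1])
for n,f,r in(("side","s14.npz",(215,222,262,258)),("top","t14.npz",(268,230,308,262))):
    P,uv=cloud(n,np.load(f)['d'],r);q=P[:,:2]-([.4905,-.0095] if n=="side" else[.4912,-.0085]);X=np.array([.3057,.9521]);Y=np.array([-.9521,.3057])
    a=q@X;b=q@Y;rr=np.hypot(a,b)
    for lo,hi in((.0,.018),(.0195,.0215),(.022,.024),(.025,.030)):
        for sg in(-1,1):
            m=(rr>lo)&(rr<hi)&(b*sg>.015)&(P[:,2]<.058);print(n,lo,hi,sg,m.sum(),(np.sort(P[m,2])*1e3).round(1)[:: max(1,m.sum()//12)])
```

```text
side 0.0 0.018 -1 5 [48.4 49.4 49.9 50.9 51.9]
side 0.0 0.018 1 0 []
side 0.0195 0.0215 -1 9 [37.3 39.5 41.7 42.8 43.6 43.6 44.3 46.2 49.6]
side 0.0195 0.0215 1 0 []
side 0.022 0.024 -1 4 [39.3 40.6 42.  44.6]
side 0.022 0.024 1 0 []
side 0.025 0.03 -1 37 [34.3 42.3 42.7 42.9 43.  43.5 43.6 43.8 44.2 44.3 44.9 45.1 47.2]
side 0.025 0.03 1 5 [42.1 43.5 43.6 43.8 43.9]
top 0.0 0.018 -1 3 [50.6 51.  54.2]
top 0.0 0.018 1 5 [51.  53.5 53.9 54.5 55.1]
top 0.0195 0.0215 -1 4 [41.3 43.3 43.6 43.6]
top 0.0195 0.0215 1 8 [33.8 34.5 37.6 42.6 43.8 47.6 51.1 51.1]
top 0.022 0.024 -1 10 [44.4 44.6 45.  45.8 46.9 47.2 47.8 48.  50.5 51.9]
top 0.022 0.024 1 11 [38.  42.  42.8 43.1 43.7 46.3 46.8 47.5 47.6 48.4 48.7]
top 0.025 0.03 -1 30 [41.2 42.5 43.4 44.1 44.5 44.9 45.6 46.5 47.3 47.3 47.5 47.8 48.2 48.4
 50.9]
top 0.025 0.03 1 31 [39.6 41.6 42.2 43.8 44.2 45.2 45.5 45.9 46.4 46.7 47.5 47.8 48.1 48.9
 49.4 50. ]
```

View pics/s14z.png

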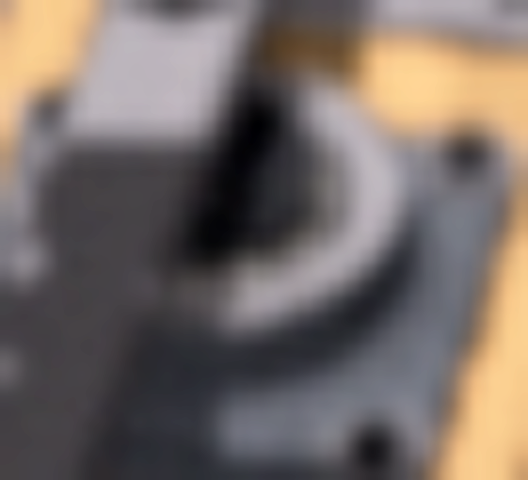

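View pics/t14z.png

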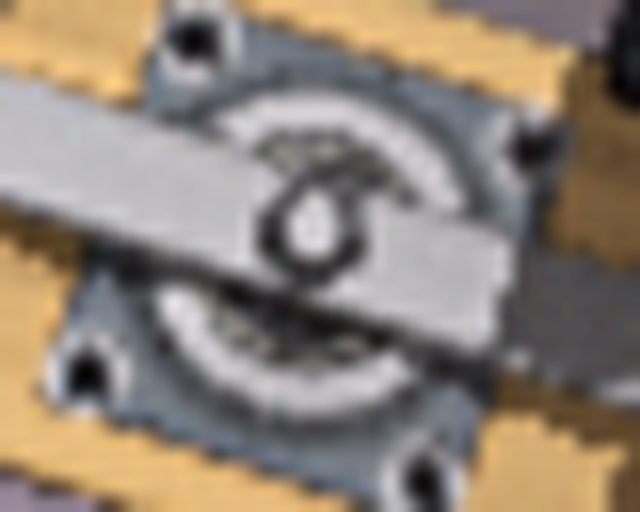

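Emit:
{"method": "apply_moves", "body": {"targets": [{"hand": 0,"tx": -10,"ty": 10,"tz": -0.5,"turn": 0},{"hand": 0,"tx": -15,"ty": 25,"tz": -0.5,"turn": 0},{"hand": 0,"tx": -13,"ty": 35,"tz": 0,"turn": 0},{"hand": 0,"tx": -5,"ty": 35,"tz": 0,"turn": 0},{"hand": 0,"tx": 0,"ty": 35,"tz": 0,"turn": 0},{"hand": 0,"tx": 0,"ty": 30,"tz": 0,"turn": 0},{"hand": 0,"tx": 0,"ty": 20,"tz": 0,"turn": 0},{"hand": 0,"tx": 0,"ty": 10,"tz": 0,"turn": 0},{"hand": 0,"tx": 0,"ty": 5,"tz": 0,"turn": 0},{"hand": 0,"tx": 0,"ty": 0,"tz": 0,"turn": 0}]}}

```text
time_s: 29.18
eef_pos: [0.4508, -0.1329, 0.2913]
tool_rot: [[0.953, -0.003, 0.303], [-0.303, 0.001, 0.953], [-0.003, -1.0, 0.001]]
wrist_force: [-0.0, -0.3, 1.0]
width: 0.0005
```

```bash
sed -i 's/ft\[2\]-.010-.05/ft[2]-.0135-.05/' pr.py; python3 pr.py; python3 arc.py; python3 view.py s15 side 190 190 280 290 6
```

```text
t 29.18 bar h 45.8 r -230.1 (exp -227.9) th 0.051 foot rel 5.1 F [-0.  -0.3  1. ] M [ 0.01 -0.05 -0.02]
t 29.1833 grasp [ 0.45 -0.13  0.13] lat 0.5455477879151205 r,h -230.08327089690604 77.27754546768018 rad 242.71409225697718 (232.5) th 0.17726657655277855 w 0.48385516082944996 F [-0.03 -0.26  0.97] Fx,Fz -0.2605495354711799 0.9665725286025453
```

View pics/s15.png

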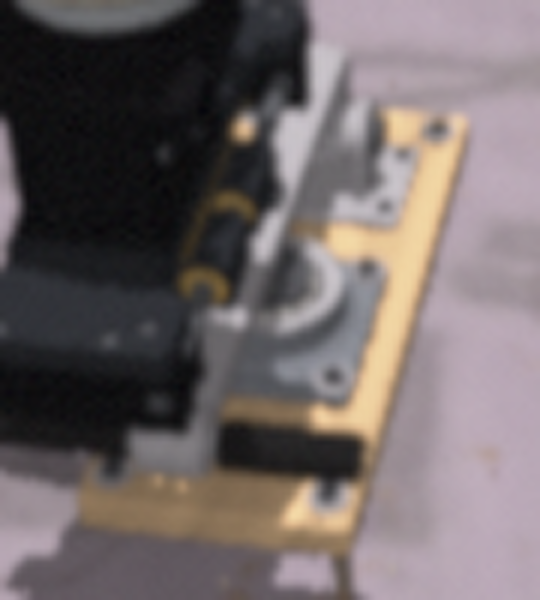

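Emit:
{"method": "apply_moves", "body": {"targets": [{"hand": 0,"tx": 0,"ty": 2,"tz": 0,"turn": 0},{"hand": 0,"tx": 0,"ty": 2,"tz": 0,"turn": 0},{"hand": 0,"tx": 0,"ty": 2,"tz": 0,"turn": 0},{"hand": 0,"tx": 0,"ty": 1.5,"tz": 0,"turn": 0},{"hand": 0,"tx": 0,"ty": 1,"tz": 0,"turn": 0},{"hand": 0,"tx": 0,"ty": 0.5,"tz": 0,"turn": 0},{"hand": 0,"tx": 0,"ty": 0.5,"tz": 0,"turn": 0},{"hand": 0,"tx": 0,"ty": 0,"tz": 0,"turn": 0},{"hand": 0,"tx": 0,"ty": 0,"tz": 0,"turn": 0},{"hand": 0,"tx": 0,"ty": 0,"tz": 0,"turn": 0}]}}

```text
time_s: 30.07
eef_pos: [0.4513, -0.1332, 0.2833]
tool_rot: [[0.953, 0.0, 0.303], [-0.303, -0.0, 0.953], [0.0, -1.0, -0.0]]
wrist_force: [0.2, 0.1, -0.4]
width: 0.0008
```

```bash
python3 pr.py
```

```text
t 30.07 bar h 37.8 r -230.3 (exp -229.4) th 0.017 foot rel 1.7 F [ 0.2  0.1 -0.4] M [ 0.06  0.03 -0.05]
```

Emit:
{"method": "apply_moves", "body": {"targets": [{"hand": 0,"tx": 0,"ty": 0.5,"tz": 0,"turn": 0},{"hand": 0,"tx": 0,"ty": 0.5,"tz": 0,"turn": 0},{"hand": 0,"tx": 0,"ty": 0.5,"tz": 0,"turn": 0},{"hand": 0,"tx": 0,"ty": 0.5,"tz": 0,"turn": 0},{"hand": 0,"tx": 0,"ty": 0.5,"tz": 0,"turn": 0},{"hand": 0,"tx": 0,"ty": 0.5,"tz": 0,"turn": 0},{"hand": 0,"tx": 0,"ty": 0.5,"tz": 0,"turn": 0},{"hand": 0,"tx": 0,"ty": 0,"tz": 0,"turn": 0},{"hand": 0,"tx": 0,"ty": 0,"tz": 0,"turn": 0},{"hand": 0,"tx": 0,"ty": 0,"tz": 0,"turn": 0}]}}

```text
time_s: 30.9
eef_pos: [0.4514, -0.1332, 0.2808]
tool_rot: [[0.953, -0.0, 0.303], [-0.303, -0.0, 0.953], [-0.0, -1.0, -0.0]]
wrist_force: [-5.1, 1.3, 10.1]
width: 0.0006
```

```bash
python3 pr.py
```

```text
t 30.9 bar h 35.3 r -230.3 (exp -229.8) th 0.006 foot rel 0.6 F [-5.1  1.3 10.1] M [ 0.22  0.7  -0.06]
```

Emit:
{"method": "apply_moves", "body": {"targets": [{"hand": 0,"tx": 0,"ty": 0.4,"tz": 0,"turn": 0},{"hand": 0,"tx": 0,"ty": 0.3,"tz": 0,"turn": 0},{"hand": 0,"tx": 0,"ty": 0.3,"tz": 0,"turn": 0},{"hand": 0,"tx": 0,"ty": 0,"tz": 0,"turn": 0},{"hand": 0,"tx": 0,"ty": 0,"tz": 0,"turn": 0},{"hand": 0,"tx": 0,"ty": 0,"tz": 0,"turn": 0},{"hand": 0,"tx": 0,"ty": 0,"tz": 0,"turn": 0},{"hand": 0,"tx": 0,"ty": 0,"tz": 0,"turn": 0},{"hand": 0,"tx": 0,"ty": 0,"tz": 0,"turn": 0},{"hand": 0,"tx": 0,"ty": 0,"tz": 0,"turn": 0}]}}

```text
time_s: 31.73
eef_pos: [0.4515, -0.1333, 0.2805]
tool_rot: [[0.953, -0.0, 0.303], [-0.303, -0.0, 0.953], [-0.0, -1.0, -0.0]]
wrist_force: [-6.9, 3.0, 16.5]
width: 0.0002
```

```bash
python3 pr.py
```

```text
t 31.73 bar h 35.0 r -230.4 (exp -229.8) th 0.005 foot rel 0.5 F [-6.9  3.  16.5] M [ 0.47  1.3  -0.03]
```

Run:
```python
from h import *
for n,f,c0 in(("side","s7",(.4905,-.0095)),("side","s8",(.4905,-.0095)),("side","s10",(.4905,-.0095)),("top","t9",(.4912,-.0085))):
    P,uv=cloud(n,np.load(f+".npz")['d'],(205,215,312,265));q=P[:,:2]-c0;r=np.hypot(*q.T)
    m=(r>.0125)&(r<.0185)&(P[:,2]>.04)&(P[:,2]<.062)
    k=(r>.0255)&(r<.0295)&(P[:,2]>.034)&(P[:,2]<.056)
    print(f,m.sum(),'bearing',np.median(P[m,2]).round(4),P[m,2].mean().round(4),P[m,2].std().round(4),'rim',k.sum(),np.median(P[k,2]).round(4),P[k,2].mean().round(4))
    Y=q[:,1]
    print('   front',np.median(P[m&(Y<-.006),2]).round(4),'back',np.median(P[m&(Y>.006),2]).round(4),'left',np.median(P[m&(q[:,0]<-.006),2]).round(4),'right',np.median(P[m&(q[:,0]>.006),2]).round(4))
```

```text
s7 60 bearing 0.0499 0.0499 0.002 rim 59 0.0442 0.0442
   front 0.05 back 0.0503 left 0.0497 right 0.0502
s8 64 bearing 0.0506 0.05 0.0032 rim 54 0.0439 0.0441
   front 0.0501 back 0.0508 left 0.0506 right 0.0505
s10 61 bearing 0.0501 0.0502 0.0022 rim 63 0.0442 0.0441
   front 0.05 back 0.0507 left 0.0497 right 0.0507
t9 64 bearing 0.0519 0.0519 0.0023 rim 70 0.0456 0.0455
   front 0.0524 back 0.0518 left 0.0517 right 0.052
```

Emit:
{"method": "apply_moves", "body": {"targets": [{"hand": 0,"tx": 0,"ty": -2,"tz": 0,"turn": 0},{"hand": 0,"tx": 0,"ty": -10,"tz": 0,"turn": 0},{"hand": 0,"tx": 0,"ty": -25,"tz": 0,"turn": 0},{"hand": 0,"tx": 5,"ty": -35,"tz": -20,"turn": 0},{"hand": 0,"tx": 5,"ty": -30,"tz": -25,"turn": 0},{"hand": 0,"tx": 10,"ty": -30,"tz": -25,"turn": 0},{"hand": 0,"tx": 10,"ty": -30,"tz": -25,"turn": 0},{"hand": 0,"tx": 10,"ty": -15,"tz": -25,"turn": 0},{"hand": 0,"tx": 0,"ty": -10,"tz": -20,"turn": 0},{"hand": 0,"tx": 0,"ty": 0,"tz": -10,"turn": 0}]}}

```text
time_s: 32.57
eef_pos: [0.4438, -0.2906, 0.4692]
tool_rot: [[0.953, 0.004, 0.304], [-0.304, -0.004, 0.953], [0.005, -1.0, -0.003]]
wrist_force: [0.0, 0.4, 0.4]
width: 0.0005
```

```bash
python3 to.py
python3 - <<'E'
from h import *
ds=[];
for i in range(12):
    p,d=arm.grab_frame("side");ds.append(np.where(d>0,d,np.nan))
t,td=arm.grab_frame("top")
d=np.nanmedian(ds,0);d=np.nan_to_num(d);np.savez("s16.npz",p=p,d=d)
cv2.imwrite("pics/s16.png",p[:,:,::-1]);cv2.imwrite("pics/t16.png",t[:,:,::-1])
P,uv=cloud("side",d,(205,215,265,262));q=P[:,:2]-[.4905,-.0095];X=np.array([.3057,.9521]);Y=np.array([-.9521,.3057]);a=q@X;b=q@Y;r=np.hypot(a,b)
for lo,hi in((.014,.0185),(.0185,.0195),(.0195,.0205),(.0205,.0215),(.022,.0235),(.025,.03)):
    m=(r>lo)&(r<hi)&(b<-.012)&(P[:,2]<.058);print(lo,hi,m.sum(),(np.sort(P[m,2])*1e3).round(1)[:25])
E
```

```text
t 32.57 p [ 0.4438 -0.2906  0.4692] w 0.0004914138035807269 F [0.0429 0.4379 0.4186] M [0.0102 0.0244 0.0055] q [-0.7282 -0.0451  1.6897 -0.0007  1.4915 -1.9895]
jaw yaw 72.27250601741818 ydown [ 0.0036 -0.0042 -1.    ]
0.014 0.0185 14 [49.4 49.7 49.9 50.3 50.4 50.4 50.5 50.6 50.8 50.8 50.8 50.9 51.1 51.2]
0.0185 0.0195 11 [43.4 43.9 44.2 45.5 46.4 46.8 48.4 48.5 48.7 49.7 49.7]
0.0195 0.0205 4 [42.7 43.8 44.5 45.5]
0.0205 0.0215 8 [37.8 40.7 41.1 41.4 41.8 42.5 43.6 44. ]
0.022 0.0235 3 [42.2 42.9 43.9]
0.025 0.03 34 [43.2 43.5 43.5 43.6 43.6 43.7 43.7 43.7 43.7 43.7 43.8 43.8 43.9 44.
 44.  44.1 44.1 44.1 44.2 44.2 44.4 44.4 44.4 44.4 44.4]<stdin>:6: RuntimeWarning: All-NaN slice encountered
```

View pics/s16.png

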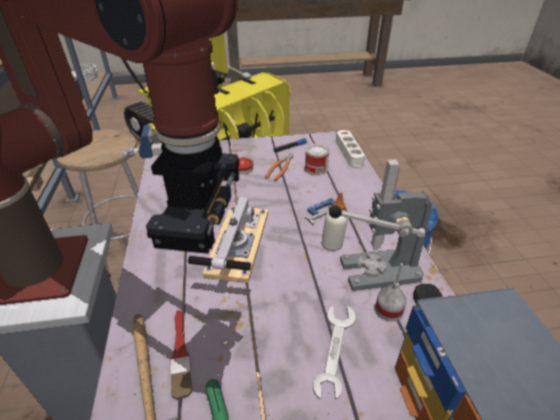

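View pics/t16.png

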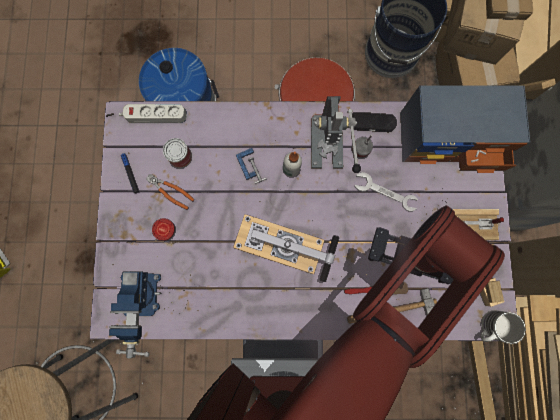

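```bash
python3 -c "
from rig import arm
print(arm.finish_job(), arm.sense()['time_s'])"
```

```text
the job is handed in; nothing more can be done
the job is handed in; nothing more can be done
```

I set the bearing in the housing's mouth, let go of it, swung the press arm down and pressed until it stopped hard. I then lifted clear, left the arm down on the bearing, and handed the job in at about 33 s.

- **Pressing by feel:** the handle took about 5.5 N while the seal was sliding. It then stopped at the same height on two separate presses, moving at most 0.3 mm as I went from 10 N to 16.5 N. That is about 38 N under the foot, well below the 90 N that spoils the bearing.
- **Is it flush?** The foot hides most of the bearing. Median depth over 12 side frames put the visible edge of the bearing at about 44.1 mm and the rim at about 43.9 mm, so it looks flush, but that rests on only four scattered pixels.
- **Checks that disagreed:** the foot travelled only about 5.4 mm from the first force I felt to the stop, not the 7 mm expected. Depth readings before pressing put the bearing about 6.0 to 6.7 mm proud. I took the hard stop as the shoulder and did not raise the arm again to look.
- **Setting it down:** the bearing touched the bore's lead-in once, at about 5 N sideways. I shifted it and it went in.
- **Sideways push:** while I held the final press there was also up to 7 N sideways on the tool, which I did not explain.
- **Bystanders:** the glue bottle, spanner and wax tin look unmoved by eye in the last pictures.

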